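Kit an amplifier tray and swing it round to the test set

TASK

Load the kit tray while it is in its loading position: lift every wound coil off its spindle on the rack and stand it upright in the tray's long narrow bay, and lower the amplifier board onto the tray's two locating pins (big hole on the round pin, small hole on the diamond pin) until it lies flat on the tray floor. Then swing the loaded tray a quarter turn on its pivot, by pushing its free corner round, until its long side sits flush against the contact block of the test set, and only then press the start button. Leave the other things on the bench where they are and do not lift the tray off its pivot.

Things in the scene. Friction and masses are not known exactly. Their poses are not given: they have to be found in the camera images.
- tray: grey open kit tray, 0.5 kg, loose on the bench; walls 28 mm high, 4 thick, floor 4 thick. The eye in one corner stands over the dock's fixed pivot pin (33 mm tall, 1.5 mm play). Origin: the eye's centre, underside. Outer walls at x -154 and 16, y -16 and 204 mm. Starts (loading) at a yaw about 90 degrees above the dock's; docked, its yaw equals the dock's. Its x, y axes run along its sides
- bay (a point): centre of the coil bay's floor (tray -119, 94, 4 mm), axes as the tray; the bay is x -150 to -88, y -12 to 200 mm in the tray frame, room for four coils in a row; a 28 mm high partition (x -88 to -84) parts it from the board's side with the pins
- free_corner (a point): free corner of the tray, opposite the eye: tray (-154, 204) mm, 14 mm above the underside. The tray docks by turning clockwise seen from above: push on the outside of the wall x = -154 near this corner
- tray_end (a point): point on the outside of the tray's long wall x = +16, at tray (16, 190, 14) mm; this wall comes to lie against the contact block
- pin_round (a point): foot, at floor height, of the tray's round locating pin: 12 mm diameter, straight for 10 mm, then a cone, top 17 mm above the floor; tray (-36, 55, 4) mm
- pin_diamond (a point): foot, at floor height, of the tray's diamond locating pin: 9.2 mm across its corners, straight for 10 mm, then a cone, top 16 mm above the floor; tray (-36, 165, 4) mm
- board_grip (a point): centre of the finned heat sink in the middle of the amplifier board, 28.5 mm above the plate's underside. Heat sink: 20 mm thick (x), 60 long (y), 45 tall, top 51 mm above the underside; grip it across the 20 mm. Board: green circuit on an aluminium plate 80 (x) x 140 (y) x 6 mm, 0.25 kg, parts up to 28 mm tall beside the heat sink. y runs from the big to the small hole
- hole_big (a point): centre of the board's bigger hole (14 mm) at the plate's underside; 55 mm from the board's middle, at board y = -55
- hole_small (a point): centre of the board's smaller hole (11 mm) at the plate's underside; at board y = +55
- coil0_mid (a point): wound coil: copper winding between two pale flanges, an upright round bobbin of 46 mm diameter, 60 mm tall, 20 mm bore right through, about 0.12 kg; this is its centre, 30 mm above its foot. At the start it stands on the rack over a 12 mm spindle whose tip is 7 mm above the coil's top; lift it straight up by 70 mm or more. None if this coil is absent
- coil1_mid (a point): wound coil: copper winding between two pale flanges, an upright round bobbin of 46 mm diameter, 60 mm tall, 20 mm bore right through, about 0.12 kg; this is its centre, 30 mm above its foot. At the start it stands on the rack over a 12 mm spindle whose tip is 7 mm above the coil's top; lift it straight up by 70 mm or more. None if this coil is absent
- coil2_mid (a point): wound coil: copper winding between two pale flanges, an upright round bobbin of 46 mm diameter, 60 mm tall, 20 mm bore right through, about 0.12 kg; this is its centre, 30 mm above its foot. At the start it stands on the rack over a 12 mm spindle whose tip is 7 mm above the coil's top; lift it straight up by 70 mm or more. None if this coil is absent
- coil3_mid (a point): wound coil: copper winding between two pale flanges, an upright round bobbin of 46 mm diameter, 60 mm tall, 20 mm bore right through, about 0.12 kg; this is its centre, 30 mm above its foot. At the start it stands on the rack over a 12 mm spindle whose tip is 7 mm above the coil's top; lift it straight up by 70 mm or more. None if this coil is absent
- rack: fixed square plywood base, 150 x 150 x 12 mm, with four upright 12 mm steel spindles at (+-40, +-40) mm, tips 79 mm above the bench; origin at the centre of its underside
- dock: fixed test set, x pointing from the robot's side into it. Origin: foot of the pivot pin on the bench. Grey instrument, 66 mm high, front at x = 32 mm, y -40 to 250; its black contact block reaches out to x = 17 mm, y 70 to 180, z 4 to 34, and stops the tray square. Start box: 66 x 66 x 40 mm at (-90, 277) mm
- start (a joint): travel of the white start button on top of the start box: 0 up, 0.006 m fully pressed; it springs back and needs about 5 N to go fully down, straight down
- start_top (a point): centre of the top of the start button, 28 mm diameter, 58 mm above the bench when up
- jar: lidded jar of capacitors, 56 mm across, 80 mm tall; leave alone. Origin at its underside
- meter: hand-held test meter lying flat, 150 x 75 x 35 mm; leave alone. Origin at its underside
- driver: screwdriver lying on the bench; leave alone. Origin at its underside
- solder: metal reel of solder, 60 mm across, 50 mm tall; leave alone. Origin at its underside
- mug: white mug, 76 mm across, 90 mm tall; leave alone. Origin at its underside
Things that resemble listed ones, but are neither listed nor needed, are in the scene too. What is shaped like the part that bears coil2_mid but yellow is not meant.

How it is judged:
By the outcome, as a careful person would: the job done as asked, in the order asked, and still so for the second after the job is handed in, with the robot touching nothing.
Of coil0, coil1, coil2, coil3 only 3 to 4 are there at a start; the rules pass over those that are not, and their reading is None.
At some moment in a run one of board may be knocked a few centimetres aside while the robot is not near it.
It also fails if it takes over 208 s, if anything falls off the work surface, if the arm or the gripper's body presses on something with over 40 N, if the wrist force passes 120 N, or if a joint passes its speed limit or range.

ROBOT

A 6-joint arm with a two-finger parallel gripper is mounted at the origin on the work surface. World frame = base frame: x ahead of the robot, y to its left, z up, the work surface at z = 0. Lengths are in m, angles in rad, forces in N, time in s.
With the tool pointing down it reaches from about 0.4 to 0.825 m from the base axis. Payload 7 kg.
Tool frame: the origin (TCP) lies midway between the tips of the shut fingers; the grasp point (between the pads) lies 19 mm behind it; z points along the fingers, y is the direction in which the jaws open and shut (so a half turn about z gives the same grasp; the last joint's range is limited). The gripper opens to 88 mm and grips with 3 to 60 N. Pads are 19 mm wide; open, the fingers measure 130 mm over their backs; the gripper's body (78 mm by 193 mm) begins 47 mm behind the grasp point.
Start: joints at [-0.975, 0.359, 0.012, 0, -1.224, -0.288], TCP at [0.204, -0.643, 0.227] pointing down, gripper open.
Joint ranges: [-3.07, 3.07], [-1.43, 2.12], [-1.02, 1.25], [-3.03, 1.67], [-3.05, -0], [-3.03, 3.03]. Speed limits (rad/s): [2.39, 2.39, 3.01, 3.14, 3.14, 3.14].

INTERFACE

Orientations are given as [roll, pitch, yaw] about the fixed x, y, z axes, in that order (R = Rz(yaw) Ry(pitch) Rx(roll)).
In Python, from station import get_state, grab_frame, camera_info, job_done gives the robot as it stands. The module is installed in compiled form; this text tells all that it offers.
- The arm moves only by the shell command python3 -m inch 'ROWS' [FORCE]. ROWS is JSON, a list that holds one entry, the list of rows, each a list of 7 numbers: the shift along the tool's x, y, z normalised to -1 to 1, where 1 is 50 cm, then the turn, a rotation vector about the tool's x, y, z normalised to -1 to 1, where 1 is 180 degrees, then the closure, from 0 (fully open) to 1 (shut). A call has 1 to 20 rows; each row shifts and turns the commanded pose from where the row before left it, along the tool's axes as they then stand; what a row does not reach is not made up. A row lasts 1/10 s, in which the tool goes at most 50 mm and 8.59 degrees, less where a joint would pass 70% of its speed; a pose out of reach is approached as far as the arm can. A call with a number of a shift or a turn outside -1 to 1 is refused whole. A call with a gripper value outside its range is refused whole. The fingers move at their own pace and stop on an object; FORCE is the grip in N (left out, the last holds). Time passes only in rows, so rows that do not move let the fingers close. It gives the time, the measured TCP pose, the force and the opening at its end, in the units of the state.
- get_state(): the state, without advancing time (a new reading comes with each control period).
- grab_frame(name): name is "scene" or "top"; returns the picture (480x640x3 uint8, blue, green, red); there is no depth.
- camera_info(name): a dict with "vertical_fov" (degrees; the focal length in pixels is half the picture's height over the tangent of half this angle, whatever the lens; pixels are square), "cx", "cy" (the principal point, pixels), "k1" (the pictures are not rectified: a ray, as slopes to the right and down, at radius r is drawn at 1 + k1 r^2 times it, then the intrinsics apply), "R" (3x3) and "t" (3): a world point X has camera coordinates R X + t. Camera axes: x right, y down, z forward; pixel columns grow to the right and rows downward; lengths in m; the calibration is good to about 2 mm. A picture is of the moment at which its call begins. camera_info takes no time and is no camera call.
- job_done(): hands the job in, once; it reports no verdict.
The state is a dict: "t": time; "q": joint angles; "qd": joint speeds; "joint_efforts": joint torques, N m; "eef_pos": TCP position; "ee_rot": TCP orientation; "force": force on the tool from outside, world axes, zero at the start; "moment": the same for the moment, N m; "width": finger opening in m.
Only numpy, scipy, OpenCV 4.12 (cv2) and the standard library are available. Lean on these libraries where they do the work, as an engineer would, in place of code of your own. Each camera call takes 0.05 s, during which the arm holds its last target.

## Working session

There is one attempt and no reset: what is moved stays moved. The work goes in short steps, Python scripts to look and compute and a shell command to move; the robot and the scene stay as the last step left them, time stands still between calls to the robot, and variables do not carry over. Pictures are saved under pics/ and viewed, and the job is handed in when it is done.

```bash
ls; mkdir -p pics; python3 - <<'E'
from station import *
import cv2
s=get_state();print(s)
for n in("scene","top"):
    print(n,camera_info(n)); cv2.imwrite(f"pics/{n}0.png",grab_frame(n))
E
```

```text
pics
{'t': 0.0, 'q': array([-9.74908899e-01,  3.59367781e-01,  1.10830940e-02, -3.57531747e-04,
       -1.22411151e+00, -2.88083348e-01]), 'qd': array([ 1.82413869e-04,  6.41359741e-04,  1.32454747e-03,  6.30436590e-04,
        1.21891170e-03, -9.46261755e-05]), 'joint_efforts': array([ 1.49039308e-03, -5.82712018e+01,  2.93055385e+01,  6.99716359e+00,
        6.83041246e-03, -1.23744012e-04]), 'eef_pos': array([ 0.20432311, -0.6428245 ,  0.22564427]), 'ee_rot': array([ 3.13996321e+00, -1.32337335e-04, -2.83391022e+00]), 'force': array([-0.8860037 ,  1.04996545, -0.68551767]), 'moment': array([ 0.00416015, -0.0050106 , -0.04402363]), 'width': 0.08759854335449224}
scene {'vertical_fov': 49.54241518642681, 'cx': 315.6404889859699, 'cy': 229.24106049198, 'k1': -0.11578168081483896, 'R': array([[-0.40983279,  0.91215647,  0.00276699],
       [ 0.50456731,  0.2292276 , -0.83238605],
       [-0.75990059, -0.33974296, -0.55418932]]), 't': array([ 0.21401418, -0.20148012,  1.67890698])}
top {'vertical_fov': 51.999670071660375, 'cx': 318.84808065953246, 'cy': 244.92160963848832, 'k1': -0.04589207854524587, 'R': array([[ 0.00269999, -0.99998291, -0.00518526],
       [-0.9921606 , -0.00203095, -0.12495285],
       [ 0.12494018,  0.00548198, -0.99214913]]), 't': array([0.01548107, 0.53068812, 1.09374599])}
```

View pics/scene0.png

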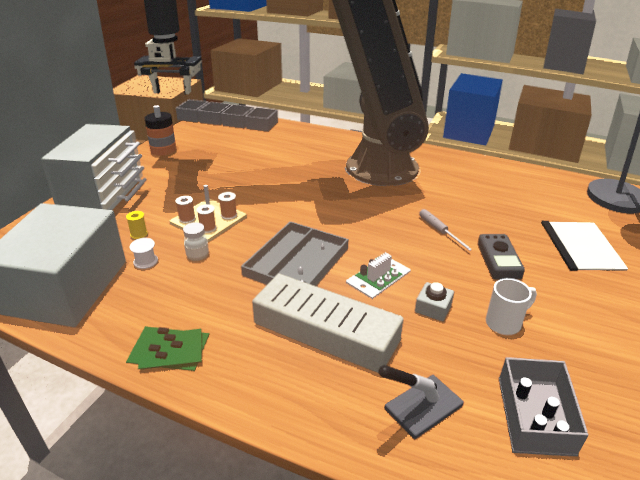

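View pics/top0.png

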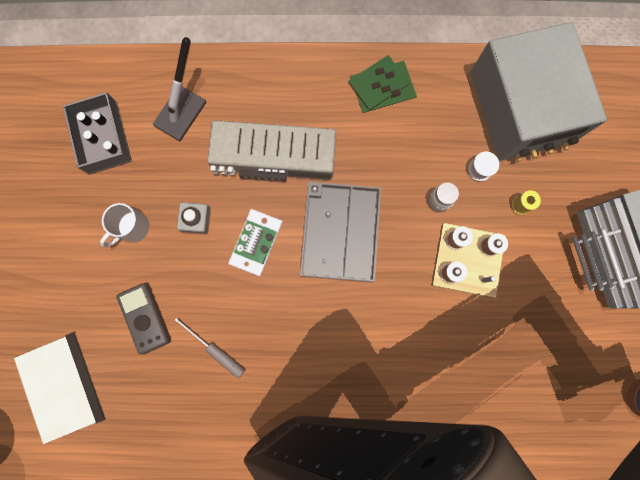

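The scene shows three coils on the rack: in the top view at about (461,237), (496,243) and (456,271), with an empty spindle at (488,280). The tray is at (340,232), the board at (256,242) and the start button at (191,215).

```bash
cat > h.py <<'E'
import numpy as np, cv2
from station import *
from scipy.spatial.transform import Rotation as Ro
def cam(n):
    c=camera_info(n); f=240/np.tan(np.radians(c['vertical_fov']/2))
    return c,f,np.array(c['R']),np.array(c['t'])
def ray(n,u,v):
    c,f,R,t=cam(n); d=np.array([(u-c['cx'])/f,(v-c['cy'])/f]); s=d.copy()
    for _ in range(30): s=d/(1+c['k1']*(s@s))
    return -R.T@t, R.T@np.array([s[0],s[1],1])
def onz(n,u,v,z):
    o,d=ray(n,u,v); return o+d*(z-o[2])/d[2]
def proj(n,X):
    c,f,R,t=cam(n); p=R@np.array(X)+t; s=p[:2]/p[2]; s=s*(1+c['k1']*(s@s)); return s*f+[c['cx'],c['cy']]
def tri(u1,u2):
    o1,d1=ray('top',*u1);o2,d2=ray('scene',*u2)
    A=np.stack([d1,-d2],1); l=np.linalg.lstsq(A,o2-o1,rcond=None)[0]
    a=o1+l[0]*d1;b=o2+l[1]*d2; return (a+b)/2,np.linalg.norm(a-b)
def crop(n,x0,y0,x1,y1,k,out,im=None):
    im=grab_frame(n) if im is None else im
    cv2.imwrite(out,cv2.resize(im[y0:y1,x0:x1],None,fx=k,fy=k,interpolation=cv2.INTER_CUBIC))
def st():
    s=get_state(); print('t %.1f'%s['t'],'pos',np.round(s['eef_pos'],4),'rpy',np.round(s['ee_rot'],4),'F',np.round(s['force'],1),'w %.4f'%s['width'],'q',np.round(s['q'],2)); return s
E
python3 - <<'E'
from h import *
t=cv2.imread('pics/top0.png')
crop('top',180,110,400,290,3.5,'pics/c1.png',t)
crop('top',420,210,520,310,6,'pics/c2.png',t)
E
```

```text
(no output)
```

View pics/c1.png

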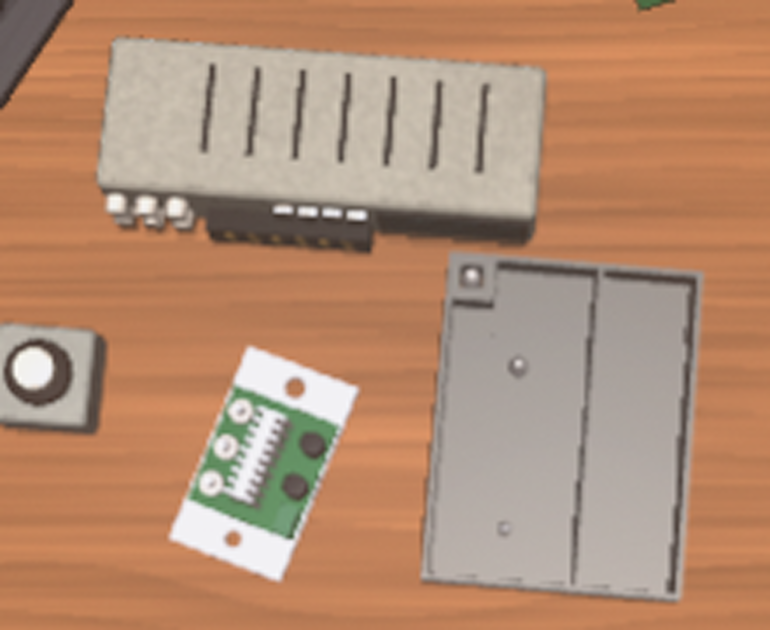

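View pics/c2.png

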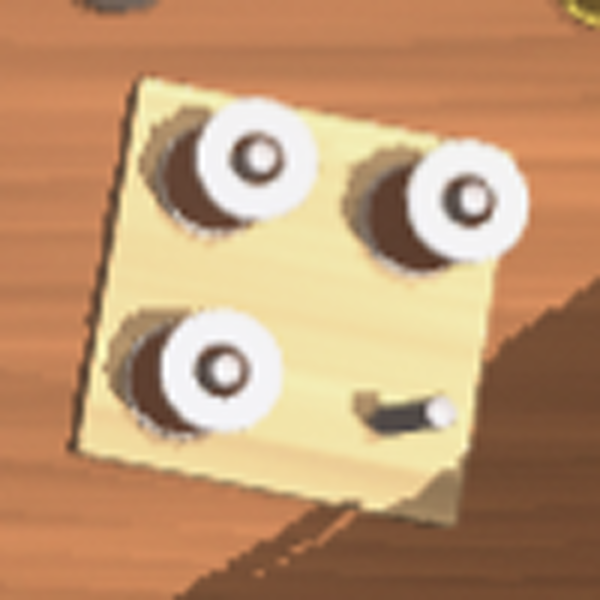

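```bash
python3 - <<'E'
from h import *
C=lambda p:(p[0]/3.5+180-.36,p[1]/3.5+110-.36)
P=lambda p,z:onz('top',*C(p),z)[:2].round(4)
r={k:P(p,.028) for k,p in dict(eye=(450,253),b=(703,272),free=(680,600),d=(422,580)).items()}
print(r); e=list(r.values())
for i in range(4):
    d=e[(i+1)%4]-e[i]; print(np.linalg.norm(d).round(4),np.degrees(np.arctan2(d[1],d[0])).round(2))
print('pivot',P((472,274),.033),'round',P((518,364),.019),'diam',P((504,527),.018))
f=[P(p,.066) for p in((98,185),(530,215))];print('dockfront',f,np.linalg.norm(f[1]-f[0]))
print('button',P((34,369),.058))
h=[P((295,387),.006),P((233,538),.006)];print('holes',h,np.linalg.norm(h[0]-h[1]))
print('board corners',[P(p,.006) for p in((248,347),(358,387),(281,580),(170,538))])
D=lambda p:(p[0]/6+420-.42,p[1]/6+210-.42)
Q=lambda p,z:onz('top',*D(p),z)[:2].round(4)
print('coils',[Q(p,.072) for p in((257,160),(468,201),(221,371))],'tips',[Q(p,.079) for p in((262,157),(475,201),(224,370),(440,412))])
print('rack',[Q(p,.012) for p in((140,78),(498,155),(455,525),(75,452))])
E
```

```text
{'eye': array([0.6799, 0.0421]), 'b': array([ 0.6672, -0.127 ]), 'free': array([ 0.4485, -0.1091]), 'd': array([0.4612, 0.0592])}
0.1696 -94.3
0.2194 175.32
0.1688 85.68
0.2194 -4.47
pivot [0.6643 0.0272] round [ 0.6062 -0.0035] diam [0.497  0.0056]
dockfront [array([0.7157, 0.2709]), array([ 0.6955, -0.0107])] 0.28232357322759993
button [0.5952 0.3105]
holes [array([0.5927, 0.1469]), array([0.4903, 0.1867])] 0.10986264151202628
board corners [array([0.6202, 0.1793]), array([0.5928, 0.1043]), array([0.4623, 0.1541]), array([0.4902, 0.229 ])]
coils [array([ 0.5459, -0.3024]), array([ 0.5307, -0.3806]), array([ 0.4676, -0.2865])] tips [array([ 0.546 , -0.3022]), array([ 0.5298, -0.3806]), array([ 0.4675, -0.2856]), array([ 0.4522, -0.3645])]
rack [array([ 0.5869, -0.2748]), array([ 0.5567, -0.415 ]), array([ 0.4125, -0.392 ]), array([ 0.4406, -0.2454])]
```

```bash
python3 - <<'E'
from h import *
t=cv2.imread('pics/top0.png');s=cv2.imread('pics/scene0.png')
a=cv2.resize(t[205:280,220:290],None,fx=6,fy=6,interpolation=cv2.INTER_CUBIC)
b=cv2.resize(s[245:300,340:415],None,fx=5,fy=8.18,interpolation=cv2.INTER_CUBIC)
b=cv2.resize(s[245:300,340:415],None,fx=5,fy=5,interpolation=cv2.INTER_CUBIC)
o=np.zeros((450,420+375,3),np.uint8);o[:450,:420]=a;o[:275,420:]=b
cv2.imwrite('pics/c3.png',o)
ya=np.radians(85.6);x=np.array([np.cos(ya),np.sin(ya)]);y=np.array([-x[1],x[0]]);O=np.array([.6635,.0275])
for Y in(.028,.094,.160):print('slot',Y,(O-.119*x+Y*y).round(4))
for n,p in dict(jar=(447,190)).items():print(n,onz('top',*p,.08))
E
```

```text
slot 0.028 [ 0.6265 -0.089 ]
slot 0.094 [ 0.5606 -0.0839]
slot 0.16 [ 0.4948 -0.0789]
jar [ 0.64888033 -0.26915133  0.08      ]
```

View pics/c3.png

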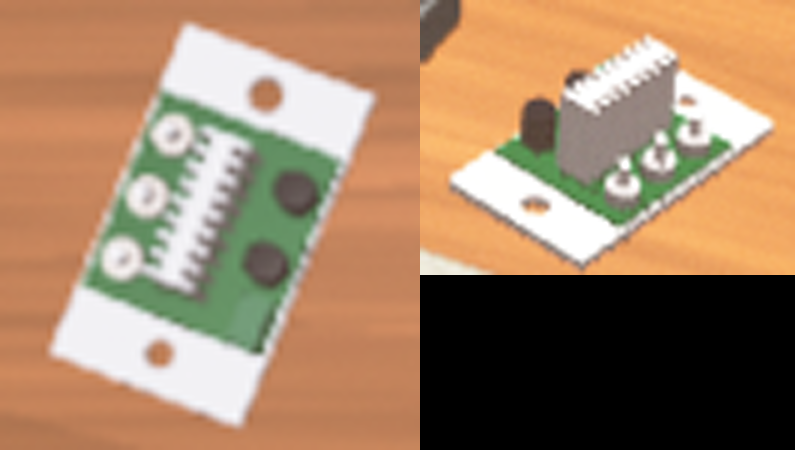

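The upper hole, nearer the dock, is the bigger one (266,95 vs 159,352 in the crop). Both sides of the heat sink have parts standing beside it. Next is a helper that works out the rows, then coil 1.

```bash
cat >> h.py <<'E'
def go(x,y,z,yaw=None,s=None,pr=True):
    """print tool-frame totals (normalised) from pose to target, tool down"""
    s=s or get_state(); p=np.array(s['eef_pos']);R=Ro.from_euler('xyz',s['ee_rot']);
    yaw=s['ee_rot'][2] if yaw is None else yaw
    T=Ro.from_euler('xyz',[np.pi,0,yaw])
    d=R.inv().apply(np.array([x,y,z])-p)/.5; r=(R.inv()*T).as_rotvec()/np.pi
    n=int(np.ceil(max(np.linalg.norm(d)/.09,np.linalg.norm(r)/.045)))
    print('tot shift',d.round(4),'turn',r.round(4),'| n',n,'per row',(d/n).round(4),(r/n).round(4))
E
python3 - <<'E'
from h import *
s=st(); go(.5459,-.3024,.2)
E
```

```text
t 0.1 pos [ 0.2043 -0.6429  0.2257] rpy [ 3.1401e+00 -2.0000e-04 -2.8339e+00] F [-0.3 -0.4  0.1] w 0.0876 q [-0.97  0.36  0.01 -0.   -1.22 -0.29]
tot shift [-0.8573  0.442   0.052 ] turn [ 0.0005 -0.     -0.    ] | n 11 per row [-0.0779  0.0402  0.0047] [ 0. -0. -0.]
```

```bash
python3 -m inch '[[[-0.078,0.0402,0,0,0,0,0],[-0.078,0.0402,0,0,0,0,0],[-0.078,0.0402,0,0,0,0,0],[-0.078,0.0402,0,0,0,0,0],[-0.078,0.0402,0,0,0,0,0],[-0.078,0.0402,0,0,0,0,0],[-0.078,0.0402,0,0,0,0,0],[-0.078,0.0402,0,0,0,0,0],[-0.078,0.0402,0,0,0,0,0],[-0.078,0.0402,0,0,0,0,0],[-0.078,0.0402,0,0,0,0,0],[0,0,0,0,0,0,0],[0,0,0,0,0,0,0]]]' 30; python3 - <<'E'
from h import *
s=st(); go(.5459,-.3024,.042)
crop('top',360,150,640,360,2.8,'pics/d1.png')
E
```

```text
t: 1.4
eef_pos: [0.5467, -0.3015, 0.2258]
ee_rot: [3.141, -0.001, -2.832]
force: [-0.3, 0.2, 0.8]
width: 0.0877
t 1.4 pos [ 0.5467 -0.3015  0.2258] rpy [ 3.1408e+00 -1.1000e-03 -2.8317e+00] F [-0.3  0.2  0.8] w 0.0877 q [-0.19  0.28 -0.11 -0.   -1.19 -1.07]
tot shift [ 0.0017 -0.0015  0.3676] turn [ 0.0003 -0.0004 -0.    ] | n 5 per row [ 0.0003 -0.0003  0.0735] [ 0.0001 -0.0001 -0.    ]
```

```bash
python3 -m inch '[[[0.0008,-0.0008,0.06,0,0,0,0],[0.0008,-0.0007,0.06,0,0,0,0],[0,0,0.06,0,0,0,0],[0,0,0.06,0,0,0,0],[0,0,0.05,0,0,0,0],[0,0,0.04,0,0,0,0],[0,0,0.02,0,0,0,0],[0,0,0.0176,0,0,0,0],[0,0,0,0,0,0,0],[0,0,0,0,0,0,0]]]'; python3 - <<'E'
from h import *
s=st(); go(.5459,-.3024,.042)
crop('scene',120,60,320,240,4,'pics/d2.png')
E
```

```text
t: 2.45
eef_pos: [0.5461, -0.304, 0.0436]
ee_rot: [-3.141, 0.001, -2.834]
force: [0.2, -0.2, 0.7]
width: 0.0874
t 2.5 pos [ 0.5461 -0.304   0.0436] rpy [-3.1409e+00  8.0000e-04 -2.8339e+00] F [ 0.2 -0.2  0.7] w 0.0874 q [-0.2   0.45 -0.32  0.   -0.81 -1.07]
tot shift [-0.0005  0.0031  0.0031] turn [-0.0002  0.0003 -0.    ] | n 1 per row [-0.0005  0.0031  0.0031] [-0.0002  0.0003 -0.    ]
```

View pics/d2.png

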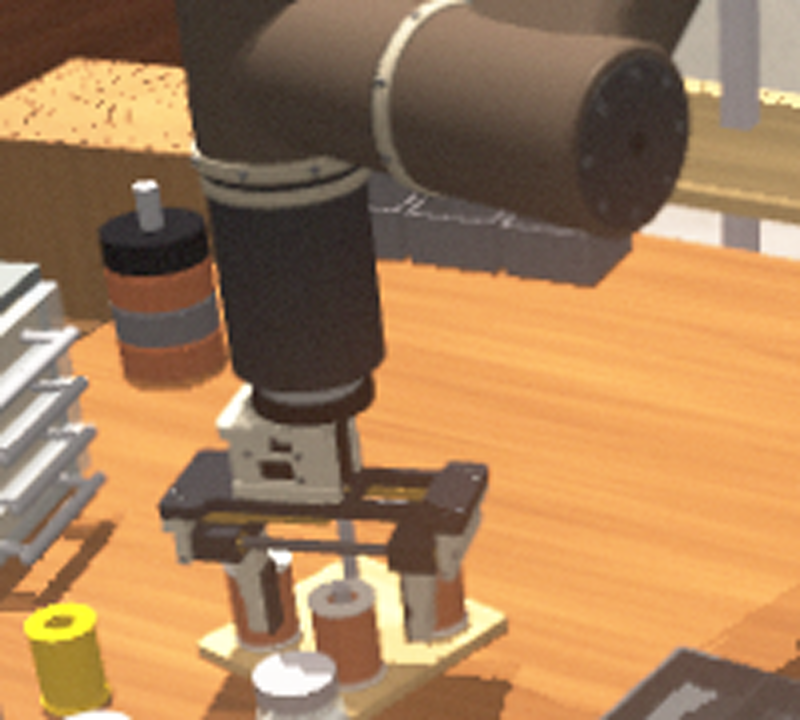

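The fingers straddle the coil nearest the jar (scene crop, 345,630) and clear its neighbours. Closing.

```bash
python3 -m inch '[[[0,0.0026,0,0,0,0,0],[0,0,0,0,0,0,0.7],[0,0,0,0,0,0,1],[0,0,0,0,0,0,1],[0,0,0,0,0,0,1],[0,0,0,0,0,0,1],[0,0,0,0,0,0,1],[0,0,0,0,0,0,1],[0,0,0,0,0,0,1]]]' 25; python3 - <<'E'
from h import *
s=st()
E
```

```text
t: 3.4
eef_pos: [0.5454, -0.3023, 0.0427]
ee_rot: [3.142, -0.0, -2.834]
force: [-0.8, 0.7, -0.4]
width: 0.0457
t 3.4 pos [ 0.5454 -0.3023  0.0427] rpy [ 3.1415e+00 -1.0000e-04 -2.8338e+00] F [-0.8  0.7 -0.4] w 0.0457 q [-0.19  0.44 -0.32 -0.   -0.81 -1.07]
```

Gripped at 45.7 mm. Lift straight up.

```bash
python3 -m inch '[[[0,0,-0.02,0,0,0,1],[0,0,-0.04,0,0,0,1],[0,0,-0.05,0,0,0,1],[0,0,-0.05,0,0,0,1],[0,0,-0.05,0,0,0,1],[0,0,-0.05,0,0,0,1],[0,0,-0.04,0,0,0,1],[0,0,0,0,0,0,1],[0,0,0,0,0,0,1]]]'; python3 - <<'E'
from h import *
s=st();go(.6265,-.089,.192)
E
```

```text
t: 4.3
eef_pos: [0.5453, -0.3022, 0.1933]
ee_rot: [-3.141, 0.001, -2.834]
force: [0.5, 0.2, -2.6]
width: 0.046
t 4.3 pos [ 0.5453 -0.3022  0.1933] rpy [-3.1414e+00  1.0000e-03 -2.8340e+00] F [ 0.5  0.2 -2.6] w 0.0460 q [-0.19  0.3  -0.16 -0.   -1.12 -1.07]
tot shift [-0.2839  0.3572  0.0027] turn [-0.0001  0.0003 -0.    ] | n 6 per row [-0.0473  0.0595  0.0005] [-0.      0.0001 -0.    ]
```

```bash
python3 -m inch '[[[-0.0284,0.0357,0,0,0,0,1],[-0.0426,0.0536,0,0,0,0,1],[-0.0568,0.0714,0,0,0,0,1],[-0.0568,0.0714,0,0,0,0,1],[-0.0568,0.0714,0,0,0,0,1],[-0.0284,0.0357,0,0,0,0,1],[-0.0142,0.0179,0,0,0,0,1],[0,0,0,0,0,0,1],[0,0,0,0,0,0,1],[0,0,0,0,0,0,1]]]'; python3 - <<'E'
from h import *
s=st();go(.6265,-.089,.05)
E
```

```text
t: 5.3
eef_pos: [0.626, -0.0902, 0.1924]
ee_rot: [3.141, -0.001, -2.835]
force: [-0.2, -0.8, -0.6]
width: 0.0461
t 5.3 pos [ 0.626  -0.0902  0.1924] rpy [ 3.1414e+00 -8.0000e-04 -2.8349e+00] F [-0.2 -0.8 -0.6] w 0.0461 q [ 0.17  0.31 -0.13 -0.   -1.12 -1.43]
tot shift [-0.0018  0.0019  0.2848] turn [ 0.     -0.0003 -0.    ] | n 4 per row [-0.0005  0.0005  0.0712] [ 0.     -0.0001 -0.    ]
```

```bash
python3 -m inch '[[[0,0,0.04,0,0,0,1],[0,0,0.05,0,0,0,1],[0,0,0.05,0,0,0,1],[0,0,0.05,0,0,0,1],[0,0,0.04,0,0,0,1],[0,0,0.03,0,0,0,1],[0,0,0.02,0,0,0,1],[0,0,0.005,0,0,0,1],[0,0,0,0,0,0,1],[0,0,0,0,0,0,1]]]'; python3 - <<'E'
from h import *
s=st();go(.6265,-.089,.035)
crop('scene',200,180,400,330,4,'pics/d3.png')
E
```

```text
t: 6.3
eef_pos: [0.6272, -0.0893, 0.0512]
ee_rot: [-3.141, 0.001, -2.834]
force: [-1.0, 0.2, -2.1]
width: 0.0455
t 6.3 pos [ 0.6272 -0.0893  0.0512] rpy [-3.1412e+00  1.3000e-03 -2.8339e+00] F [-1.   0.2 -2.1] w 0.0455 q [ 0.17  0.45 -0.29  0.   -0.83 -1.43]
tot shift [0.0012 0.0011 0.0323] turn [-0.0001  0.0004 -0.    ] | n 1 per row [0.0012 0.0011 0.0323] [-0.0001  0.0004 -0.    ]
```

View pics/d3.png

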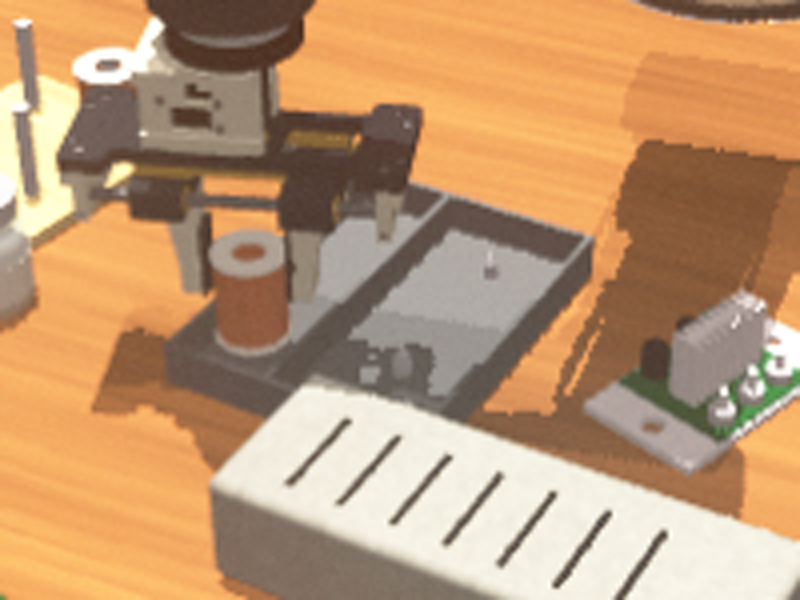

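The coil hangs just over the bay's far end, between partition and outer wall (crop 250,290). Lowering and releasing.

```bash
python3 -m inch '[[[0,0,0.012,0,0,0,1],[0,0,0.012,0,0,0,1],[0,0,0.006,0,0,0,1],[0,0,0.002,0,0,0,1],[0,0,0,0,0,0,1],[0,0,0,0,0,0,1],[0,0,0,0,0,0,0.7],[0,0,0,0,0,0,0.3],[0,0,0,0,0,0,0.3],[0,0,0,0,0,0,0.3],[0,0,0,0,0,0,0.3]]]'; python3 - <<'E'
from h import *
s=st()
E
python3 -m inch '[[[0,0,-0.03,0,0,0,0.2],[0,0,-0.07,0,0,0,0],[0,0,-0.08,0,0,0,0],[0,0,-0.08,0,0,0,0],[0,0,-0.05,0,0,0,0],[0,0,0,0,0,0,0],[0,0,0,0,0,0,0]]]'; python3 - <<'E'
from h import *
s=st();go(.5303,-.3806,.19)
E
```

```text
t: 7.45
eef_pos: [0.6267, -0.0891, 0.0341]
ee_rot: [-3.142, -0.0, -2.834]
force: [-0.6, 0.8, -0.9]
width: 0.0608
t 7.5 pos [ 0.6267 -0.0891  0.0341] rpy [-3.1416 -0.     -2.8338] F [-0.6  0.8 -0.9] w 0.0608 q [ 0.17  0.47 -0.3   0.   -0.8  -1.43]
t: 8.15
eef_pos: [0.6267, -0.089, 0.1896]
ee_rot: [3.141, 0.001, -2.834]
force: [-0.4, -0.5, -0.2]
width: 0.0877
t 8.2 pos [ 0.6267 -0.089   0.1896] rpy [ 3.1414e+00  1.3000e-03 -2.8340e+00] F [-0.4 -0.5 -0.2] w 0.0877 q [ 0.17  0.31 -0.14 -0.   -1.12 -1.43]
tot shift [ 0.3604 -0.4975 -0.0013] turn [0.0001 0.0004 0.    ] | n 7 per row [ 0.0515 -0.0711 -0.0002] [0.     0.0001 0.    ]
```

```bash
python3 -m inch '[[[0.036,-0.0498,0,0,0,0,0],[0.054,-0.0746,0,0,0,0,0],[0.054,-0.0746,0,0,0,0,0],[0.054,-0.0746,0,0,0,0,0],[0.054,-0.0746,0,0,0,0,0],[0.054,-0.0746,0,0,0,0,0],[0.036,-0.0498,0,0,0,0,0],[0.0184,-0.0251,0,0,0,0,0],[0,0,0,0,0,0,0],[0,0,0,0,0,0,0]]]'; python3 - <<'E'
from h import *
s=st();go(.5303,-.3806,.042)
t=grab_frame('top');crop('top',280,160,520,300,3.2,'pics/d4.png',t)
E
```

```text
t: 9.15
eef_pos: [0.53, -0.3804, 0.1881]
ee_rot: [3.14, -0.001, -2.834]
force: [-1.0, 0.1, -0.5]
width: 0.0876
t 9.2 pos [ 0.53   -0.3804  0.1881] rpy [ 3.1403e+00 -1.2000e-03 -2.8344e+00] F [-1.   0.1 -0.5] w 0.0876 q [-0.32  0.35 -0.09 -0.   -1.13 -0.94]
tot shift [-0.0008 -0.0009  0.2922] turn [ 0.0004 -0.0004 -0.    ] | n 4 per row [-0.0002 -0.0002  0.0731] [ 0.0001 -0.0001 -0.    ]
```

View pics/d4.png

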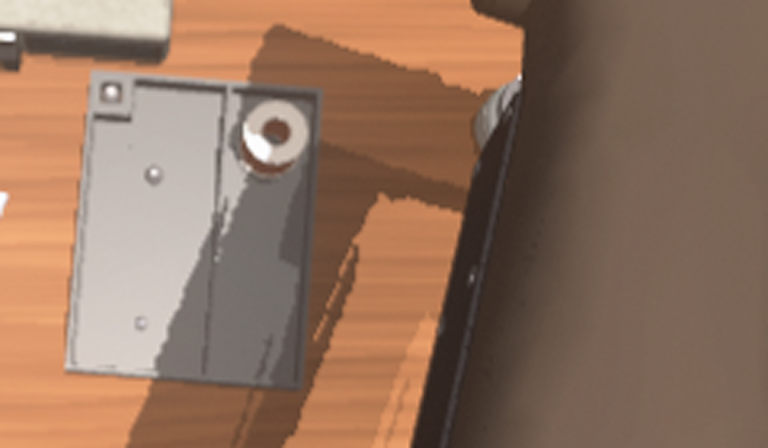

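The first coil stands upright in the bay (crop 273,135), clear of the walls. Second coil.

```bash
python3 -m inch '[[[0,0,0.05,0,0,0,0],[0,0,0.05,0,0,0,0],[0,0,0.05,0,0,0,0],[0,0,0.05,0,0,0,0],[0,0,0.04,0,0,0,0],[0,0,0.03,0,0,0,0],[0,0,0.022,0,0,0,0],[0,0,0,0,0,0,0],[0,0,0,0,0,0,0.7],[0,0,0,0,0,0,1],[0,0,0,0,0,0,1],[0,0,0,0,0,0,1],[0,0,0,0,0,0,1],[0,0,0,0,0,0,1],[0,0,0,0,0,0,1],[0,0,0,0,0,0,1]]]' 25
python3 -c "
from h import *
st()"
```

```text
t: 10.8
eef_pos: [0.5303, -0.3809, 0.0435]
ee_rot: [-3.141, -0.0, -2.834]
force: [-0.8, 0.4, 2.9]
width: 0.0458
t 10.8 pos [ 0.5303 -0.3809  0.0435] rpy [-3.1415 -0.     -2.8337] F [-0.8  0.4  2.9] w 0.0458 q [-0.32  0.48 -0.25  0.   -0.84 -0.94]
```

```bash
python3 -m inch '[[[0,0,-0.02,0,0,0,1],[0,0,-0.04,0,0,0,1],[0,0,-0.05,0,0,0,1],[0,0,-0.05,0,0,0,1],[0,0,-0.05,0,0,0,1],[0,0,-0.05,0,0,0,1],[0,0,-0.04,0,0,0,1],[0,0,0,0,0,0,1],[0,0,0,0,0,0,1]]]'; python3 - <<'E'
from h import *
s=st();go(.5606,-.0839,.192)
E
```

```text
t: 11.7
eef_pos: [0.5303, -0.3807, 0.1936]
ee_rot: [-3.141, 0.001, -2.834]
force: [0.2, -1.4, -1.8]
width: 0.0456
t 11.7 pos [ 0.5303 -0.3807  0.1936] rpy [-3.1414e+00  9.0000e-04 -2.8340e+00] F [ 0.2 -1.4 -1.8] w 0.0456 q [-0.32  0.34 -0.09 -0.   -1.14 -0.94]
tot shift [-0.2375  0.5474  0.0034] turn [-0.      0.0003 -0.    ] | n 7 per row [-0.0339  0.0782  0.0005] [-0.  0. -0.]
```

```bash
python3 -m inch '[[[-0.017,0.0391,0,0,0,0,1],[-0.0305,0.0704,0,0,0,0,1],[-0.0373,0.086,0,0,0,0,1],[-0.0373,0.086,0,0,0,0,1],[-0.0373,0.086,0,0,0,0,1],[-0.0373,0.086,0,0,0,0,1],[-0.0238,0.0547,0,0,0,0,1],[-0.017,0.0391,0,0,0,0,1],[0,0,0,0,0,0,1],[0,0,0,0,0,0,1],[0,0,0,0,0,0,1]]]'; python3 -m inch '[[[0,0,0.04,0,0,0,1],[0,0,0.05,0,0,0,1],[0,0,0.05,0,0,0,1],[0,0,0.05,0,0,0,1],[0,0,0.04,0,0,0,1],[0,0,0.03,0,0,0,1],[0,0,0.02,0,0,0,1],[0,0,0.005,0,0,0,1],[0,0,0,0,0,0,1],[0,0,0,0,0,0,1]]]'; python3 - <<'E'
from h import *
s=st();go(.5606,-.0839,.0355)
E
```

```text
t: 12.8
eef_pos: [0.5601, -0.0847, 0.1926]
ee_rot: [3.141, -0.001, -2.834]
force: [-0.1, -0.8, -1.4]
width: 0.0458
t: 13.8
eef_pos: [0.5611, -0.0843, 0.0515]
ee_rot: [-3.141, 0.001, -2.834]
force: [-0.2, -0.3, -1.0]
width: 0.046
t 13.8 pos [ 0.5611 -0.0843  0.0515] rpy [-3.1413e+00  1.2000e-03 -2.8339e+00] F [-0.2 -0.3 -1. ] w 0.0460 q [ 0.2   0.36 -0.44  0.   -0.77 -1.46]
tot shift [0.0008 0.001  0.032 ] turn [-0.0001  0.0004 -0.    ] | n 1 per row [0.0008 0.001  0.032 ] [-0.0001  0.0004 -0.    ]
```

```bash
python3 -m inch '[[[0,0,0.012,0,0,0,1],[0,0,0.012,0,0,0,1],[0,0,0.006,0,0,0,1],[0,0,0.002,0,0,0,1],[0,0,0,0,0,0,1],[0,0,0,0,0,0,1],[0,0,0,0,0,0,0.7],[0,0,0,0,0,0,0.3],[0,0,0,0,0,0,0.3],[0,0,0,0,0,0,0.3],[0,0,0,0,0,0,0.3]]]'
python3 -m inch '[[[0,0,-0.03,0,0,0,0.2],[0,0,-0.07,0,0,0,0],[0,0,-0.08,0,0,0,0],[0,0,-0.08,0,0,0,0],[0,0,-0.05,0,0,0,0],[0,0,0,0,0,0,0],[0,0,0,0,0,0,0]]]'; python3 - <<'E'
from h import *
s=st();go(.4674,-.2860,.19)
E
```

```text
t: 14.9
eef_pos: [0.5606, -0.0841, 0.0346]
ee_rot: [3.142, -0.0, -2.834]
force: [0.0, 0.8, 0.3]
width: 0.0608
t: 15.6
eef_pos: [0.5606, -0.084, 0.19]
ee_rot: [3.141, 0.001, -2.834]
force: [0.4, -0.1, 0.0]
width: 0.0879
t 15.6 pos [ 0.5606 -0.084   0.19  ] rpy [ 3.1414e+00  1.2000e-03 -2.8340e+00] F [ 0.4 -0.1  0. ] w 0.0879 q [ 0.2   0.21 -0.28 -0.   -1.08 -1.46]
tot shift [ 0.3    -0.3286 -0.0004] turn [0.0001 0.0004 0.    ] | n 5 per row [ 0.06   -0.0657 -0.0001] [0.     0.0001 0.    ]
```

```bash
python3 -m inch '[[[0.03,-0.0329,0,0,0,0,0],[0.06,-0.0657,0,0,0,0,0],[0.06,-0.0657,0,0,0,0,0],[0.06,-0.0657,0,0,0,0,0],[0.045,-0.0493,0,0,0,0,0],[0.03,-0.0329,0,0,0,0,0],[0.015,-0.0164,0,0,0,0,0],[0,0,0,0,0,0,0],[0,0,0,0,0,0,0]]]'; python3 - <<'E'
from h import *
s=st();go(.4674,-.2860,.043)
E
```

```text
t: 16.5
eef_pos: [0.4672, -0.2858, 0.189]
ee_rot: [3.141, -0.001, -2.834]
force: [-0.1, 0.3, -0.1]
width: 0.0876
t 16.5 pos [ 0.4672 -0.2858  0.189 ] rpy [ 3.1408e+00 -1.0000e-03 -2.8342e+00] F [-0.1  0.3 -0.1] w 0.0876 q [-0.19  0.18 -0.32 -0.   -1.07 -1.07]
tot shift [-0.0005 -0.0008  0.2919] turn [ 0.0003 -0.0003 -0.    ] | n 4 per row [-0.0001 -0.0002  0.073 ] [ 0.0001 -0.0001 -0.    ]
```

```bash
python3 -m inch '[[[0,0,0.05,0,0,0,0],[0,0,0.05,0,0,0,0],[0,0,0.05,0,0,0,0],[0,0,0.05,0,0,0,0],[0,0,0.04,0,0,0,0],[0,0,0.03,0,0,0,0],[0,0,0.022,0,0,0,0],[0,0,0,0,0,0,0],[0,0,0,0,0,0,0.7],[0,0,0,0,0,0,1],[0,0,0,0,0,0,1],[0,0,0,0,0,0,1],[0,0,0,0,0,0,1],[0,0,0,0,0,0,1],[0,0,0,0,0,0,1],[0,0,0,0,0,0,1]]]' 25
python3 -m inch '[[[0,0,-0.02,0,0,0,1],[0,0,-0.04,0,0,0,1],[0,0,-0.05,0,0,0,1],[0,0,-0.05,0,0,0,1],[0,0,-0.05,0,0,0,1],[0,0,-0.05,0,0,0,1],[0,0,-0.04,0,0,0,1],[0,0,0,0,0,0,1],[0,0,0,0,0,0,1]]]'; python3 - <<'E'
from h import *
s=st();go(.4948,-.0789,.192)
E
```

```text
t: 18.1
eef_pos: [0.4675, -0.2862, 0.044]
ee_rot: [-3.141, 0.0, -2.834]
force: [-0.8, 0.6, 3.2]
width: 0.0454
t: 19.0
eef_pos: [0.4672, -0.2859, 0.194]
ee_rot: [3.142, 0.001, -2.834]
force: [-0.6, 0.4, -2.3]
width: 0.0456
t 19.0 pos [ 0.4672 -0.2859  0.194 ] rpy [ 3.1416e+00  8.0000e-04 -2.8340e+00] F [-0.6  0.4 -2.3] w 0.0456 q [-0.19  0.17 -0.32 -0.   -1.08 -1.07]
tot shift [-0.1779  0.3779  0.0042] turn [0.     0.0003 0.    ] | n 5 per row [-0.0356  0.0756  0.0008] [0.     0.0001 0.    ]
```

```bash
python3 -m inch '[[[-0.0178,0.0378,0,0,0,0,1],[-0.0356,0.0756,0,0,0,0,1],[-0.0356,0.0756,0,0,0,0,1],[-0.0356,0.0756,0,0,0,0,1],[-0.0267,0.0567,0,0,0,0,1],[-0.0178,0.0378,0,0,0,0,1],[-0.0089,0.0188,0,0,0,0,1],[0,0,0,0,0,0,1],[0,0,0,0,0,0,1],[0,0,0,0,0,0,1]]]'; python3 -m inch '[[[0,0,0.04,0,0,0,1],[0,0,0.05,0,0,0,1],[0,0,0.05,0,0,0,1],[0,0,0.05,0,0,0,1],[0,0,0.04,0,0,0,1],[0,0,0.03,0,0,0,1],[0,0,0.02,0,0,0,1],[0,0,0.005,0,0,0,1],[0,0,0,0,0,0,1],[0,0,0,0,0,0,1]]]'; python3 - <<'E'
from h import *
s=st();go(.4948,-.0789,.0355)
E
```

```text
t: 20.0
eef_pos: [0.4946, -0.0798, 0.1934]
ee_rot: [3.141, -0.001, -2.835]
force: [-0.2, 0.2, -1.1]
width: 0.0453
t: 21.0
eef_pos: [0.4955, -0.0792, 0.0519]
ee_rot: [-3.141, 0.001, -2.834]
force: [0.1, 0.2, -0.8]
width: 0.0457
t 21.0 pos [ 0.4955 -0.0792  0.0519] rpy [-3.1413e+00  1.1000e-03 -2.8339e+00] F [ 0.1  0.2 -0.8] w 0.0457 q [ 0.23  0.27 -0.59  0.   -0.72 -1.5 ]
tot shift [0.0012 0.001  0.0329] turn [-0.0001  0.0003 -0.    ] | n 1 per row [0.0012 0.001  0.0329] [-0.0001  0.0003 -0.    ]
```

```bash
python3 -m inch '[[[0,0,0.012,0,0,0,1],[0,0,0.012,0,0,0,1],[0,0,0.006,0,0,0,1],[0,0,0.0025,0,0,0,1],[0,0,0,0,0,0,1],[0,0,0,0,0,0,1],[0,0,0,0,0,0,0.7],[0,0,0,0,0,0,0.3],[0,0,0,0,0,0,0.3],[0,0,0,0,0,0,0.3],[0,0,0,0,0,0,0.3]]]'
python3 -m inch '[[[0,0,-0.03,0,0,0,0.2],[0,0,-0.07,0,0,0,0],[0,0,-0.08,0,0,0,0],[0,0,-0.08,0,0,0,0],[0,0,-0.08,0,0,0,0],[0.04,-0.08,0,0,0,0,0],[0.04,-0.08,0,0,0,0,0],[0.04,-0.08,0,0,0,0,0],[0.04,-0.08,0,0,0,0,0],[0.04,-0.08,0,0,0,0,0],[0.04,-0.08,0,0,0,0,0],[0,0,0,0,0,0,0],[0,0,0,0,0,0,0]]]'; python3 - <<'E'
from h import *
s=st()
t=grab_frame('top');cv2.imwrite('pics/top1.png',t);cv2.imwrite('pics/scene1.png',grab_frame('scene'))
crop('top',180,150,400,310,3.5,'pics/d5.png',t)
E
```

```text
t: 22.1
eef_pos: [0.4949, -0.0791, 0.0348]
ee_rot: [3.142, -0.0, -2.834]
force: [-0.4, 0.4, -0.0]
width: 0.0613
t: 23.4
eef_pos: [0.4526, -0.3451, 0.2043]
ee_rot: [3.141, -0.001, -2.837]
force: [0.0, 0.4, -0.6]
width: 0.0879
t 23.4 pos [ 0.4526 -0.3451  0.2043] rpy [ 3.1408e+00 -8.0000e-04 -2.8366e+00] F [ 0.   0.4 -0.6] w 0.0879 q [-0.31  0.2  -0.26 -0.   -1.11 -0.96]
```

View pics/d5.png

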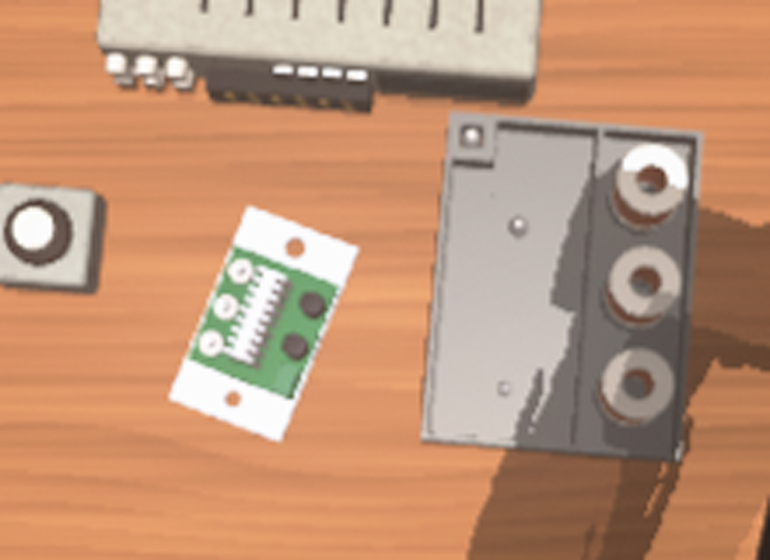

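View pics/scene1.png

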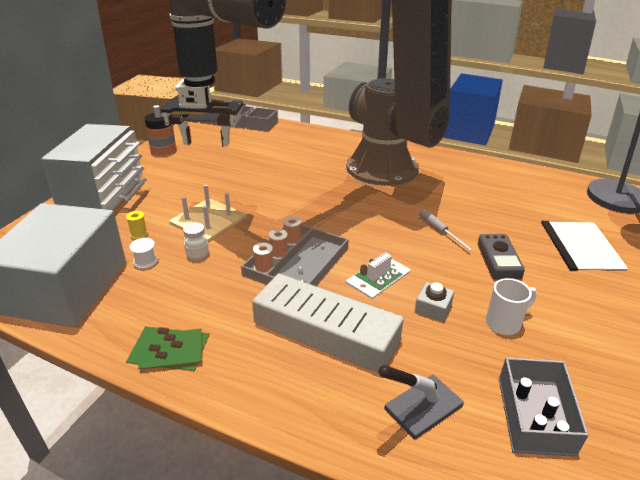

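All three coils stand upright in the bay, the tray has not moved, and the board is where it was. Now the heights of the board's parts, to set the grip depth.

```bash
python3 - <<'E'
from h import *
T=lambda p:(p[0]/6+220-.42,p[1]/6+205-.42)
S=lambda p:((p[0]-420)/5+340-.4,p[1]/5+245-.4)
pairs=dict(blackN=((294,190),(539,106)),blackF=((266,262),(577,78)),whiteN=((175,131),(623,172)),whiteM=((149,193),(658,146)),whiteF=((121,258),(693,123)),bigh=((266,95),(537,205)),smallh=((159,352),(687,100)))
c=np.array([.5415,.1668])
u=np.array([-.1024,.0398]);u/=np.hypot(*u)  # board y
xx=np.array([u[1],-u[0]])
for k,(a,b) in pairs.items():
    P,e=tri(T(a),S(b)); d=P[:2]-c; print(k,P.round(4),'err %.4f'%e,'board x,y',(d@xx).round(4),(d@u).round(4))
# sink top corners z=.051
for p in((208,125),(250,148),(203,298),(148,275)): d=onz('top',*T(p),.051)[:2]-c;print('sink',(d@xx).round(4),(d@u).round(4))
# widths in board frame of white radius
E
```

```text
blackN [0.5512 0.1334 0.0274] err 0.0009 board x,y -0.0276 -0.0212
blackF [0.5235 0.1431 0.0275] err 0.0005 board x,y -0.0287 0.0082
whiteN [0.5748 0.1815 0.0217] err 0.0027 board x,y 0.0258 -0.0257
whiteM [0.5506 0.1907 0.022 ] err 0.0019 board x,y 0.0255 0.0002
whiteF [0.5256 0.2005 0.0206] err 0.0005 board x,y 0.0257 0.0271
bigh [0.5922 0.1481 0.0042] err 0.0020 board x,y 0.0009 -0.0541
smallh [0.4904 0.1877 0.0053] err 0.0013 board x,y 0.001 0.0552
sink 0.0081 -0.0304
sink -0.0101 -0.028
sink -0.0152 0.0312
sink 0.0074 0.0307
```

Black parts top out at 28 mm and white ones at about 21 mm, leaving 17–20 mm beside the sink. I'll grip with the TCP at 31 mm, which overlaps the sink by 20 mm and clears the parts. Turning the wrist first.

```bash
python3 -m inch '[[[0,0,0,0,0,0.036,0],[0,0,0,0,0,0.036,0],[0,0,0,0,0,0.036,0],[0,0,0,0,0,0.036,0],[0,0,0,0,0,0.036,0],[0,0,0,0,0,0.034,0],[0,0,0,0,0,0,0],[0,0,0,0,0,0,0]]]'; python3 - <<'E'
from h import *
s=st();go(.5415,.1668,.2,np.radians(159))
E
```

```text
t: 24.3
eef_pos: [0.4537, -0.3432, 0.2052]
ee_rot: [3.142, 0.0, 2.782]
force: [-0.5, 0.8, 0.5]
width: 0.0879
t 24.3 pos [ 0.4537 -0.3432  0.2052] rpy [3.1415e+00 4.0000e-04 2.7819e+00] F [-0.5  0.8  0.5] w 0.0879 q [-0.3   0.2  -0.26 -0.   -1.11 -1.63]
tot shift [0.1948 1.0165 0.0105] turn [0.     0.0001 0.0022] | n 12 per row [0.0162 0.0847 0.0009] [0.     0.     0.0002]
```

```bash
python3 -m inch '[[[0.0081,0.0424,0,0,0,0.0022,0],[0.0162,0.0847,0,0,0,0,0],[0.0162,0.0847,0,0,0,0,0],[0.0162,0.0847,0,0,0,0,0],[0.0162,0.0847,0,0,0,0,0],[0.0162,0.0847,0,0,0,0,0],[0.0162,0.0847,0,0,0,0,0],[0.0162,0.0847,0,0,0,0,0],[0.0162,0.0847,0,0,0,0,0],[0.0162,0.0847,0,0,0,0,0],[0.0162,0.0847,0,0,0,0,0],[0.0162,0.0847,0,0,0,0,0],[0.0081,0.0424,0,0,0,0,0],[0,0,0,0,0,0,0],[0,0,0,0,0,0,0]]]'; python3 - <<'E'
from h import *
s=st();go(.5415,.1668,.07,np.radians(159))
crop('scene',300,150,480,310,4,'pics/e1.png')
E
```

```text
t: 25.8
eef_pos: [0.5466, 0.1649, 0.2047]
ee_rot: [-3.141, -0.0, 2.773]
force: [-0.1, -0.3, -1.2]
width: 0.0877
t 25.8 pos [0.5466 0.1649 0.2047] rpy [-3.1409e+00 -5.0000e-04  2.7728e+00] F [-0.1 -0.3 -1.2] w 0.0877 q [ 0.64  0.2  -0.25 -0.   -1.11 -2.58]
tot shift [ 0.0108 -0.      0.2694] turn [-0.0002 -0.0002 -0.0007] | n 3 per row [ 0.0036 -0.      0.0898] [-0.0001 -0.0001 -0.0002]
```

View pics/e1.png

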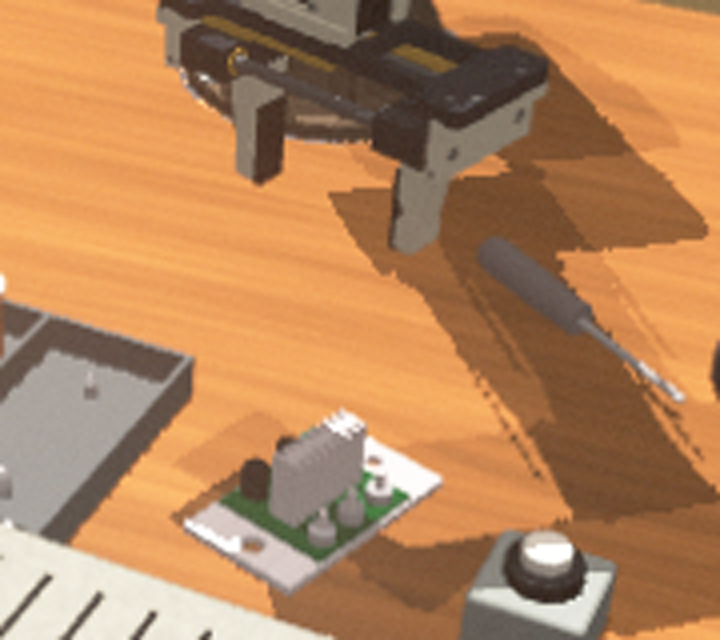

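The board (crop 315,500) is still in place and the gripper is above it. Descending.

```bash
python3 -m inch '[[[0.0054,0,0.04,0,0,0,0],[0.0054,0,0.06,0,0,0,0],[0,0,0.06,0,0,0,0],[0,0,0.05,0,0,0,0],[0,0,0.03,0,0,0,0],[0,0,0.03,0,0,0,0],[0,0,0,0,0,0,0],[0,0,0,0,0,0,0]]]'; python3 - <<'E'
from h import *
s=st();go(.5415,.1668,.031,np.radians(159))
crop('scene',300,150,480,310,4,'pics/e2.png')
E
```

```text
t: 26.65
eef_pos: [0.5421, 0.1658, 0.0705]
ee_rot: [-3.141, 0.0, 2.77]
force: [0.3, 0.0, 0.0]
width: 0.0874
t 26.6 pos [0.5421 0.1658 0.0705] rpy [-3.1414e+00  1.0000e-04  2.7696e+00] F [0.3 0.  0. ] w 0.0874 q [ 0.64  0.33 -0.42  0.   -0.81 -2.58]
tot shift [0.0019 0.0015 0.079 ] turn [-0.0001  0.     -0.0017] | n 1 per row [0.0019 0.0015 0.079 ] [-0.0001  0.     -0.0017]
```

View pics/e2.png

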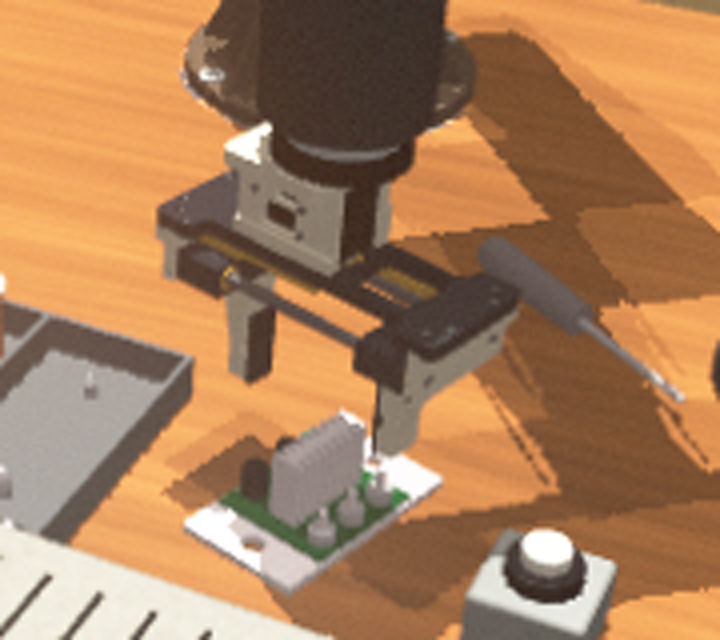

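```bash
python3 -m inch '[[[0.0019,0.0015,0.02,0,0,-0.0017,0],[0,0,0.02,0,0,0,0],[0,0,0.02,0,0,0,0],[0,0,0.012,0,0,0,0],[0,0,0.006,0,0,0,0],[0,0,0,0,0,0,0.4],[0,0,0,0,0,0,0.6]]]' 10; python3 - <<'E'
from h import *
s=st();go(.5415,.1668,.031,np.radians(159))
crop('scene',300,150,480,310,4,'pics/e3.png')
E
```

```text
t: 27.4
eef_pos: [0.5415, 0.1678, 0.0311]
ee_rot: [-3.142, 0.0, 2.776]
force: [0.2, -0.4, -0.1]
width: 0.0768
t 27.4 pos [0.5415 0.1678 0.0311] rpy [-3.1416e+00  1.0000e-04  2.7757e+00] F [ 0.2 -0.4 -0.1] w 0.0768 q [ 0.65  0.39 -0.46  0.   -0.72 -2.58]
tot shift [-0.0006 -0.0019  0.0002] turn [-0.      0.      0.0002] | n 1 per row [-0.0006 -0.0019  0.0002] [-0.      0.      0.0002]
```

View pics/e3.png

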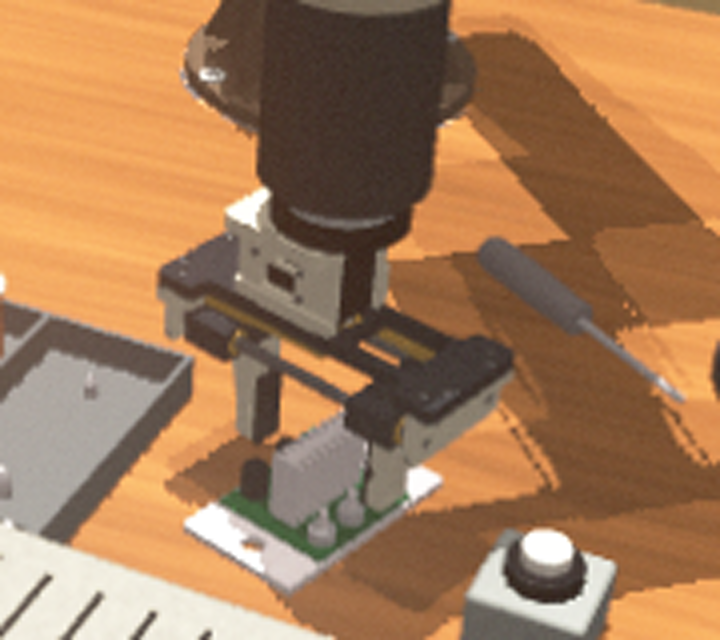

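```bash
python3 - <<'E'
from h import *
c=np.array([.5415,.1668]);a=np.radians(159);u=np.array([np.cos(a),np.sin(a)]);xx=np.array([u[1],-u[0]])
for x in(-.0384,.0384,-.01,.01):
  for y in (-.0095,.0095):
    p=np.r_[c+x*xx+y*u,.031]; print(x,y,((proj('scene',p)-[300,150])*4).round(0))
for y in(-.03,.03):print('sink end top',((proj('scene',np.r_[c+y*u,.051])-[300,150])*4).round(0))
E
```

```text
-0.0384 -0.0095 [252. 442.]
-0.0384 0.0095 [273. 428.]
0.0384 -0.0095 [356. 500.]
0.0384 0.0095 [376. 486.]
-0.01 -0.0095 [290. 463.]
-0.01 0.0095 [311. 449.]
0.01 -0.0095 [316. 478.]
0.01 0.0095 [337. 464.]
sink end top [282. 458.]
sink end top [349. 414.]
```

Projected finger positions agree with the picture to within a couple of pixels. Closing.

```bash
python3 -m inch '[[[0,-0.001,0,0,0,0,0.65],[0,0,0,0,0,0,0.7],[0,0,0,0,0,0,0.8],[0,0,0,0,0,0,0.9],[0,0,0,0,0,0,1],[0,0,0,0,0,0,1],[0,0,0,0,0,0,1],[0,0,0,0,0,0,1],[0,0,0,0,0,0,1]]]' 30; python3 - <<'E'
from h import *
s=st()
t=grab_frame('top');crop('top',200,150,360,300,4,'pics/e4.png',t)
E
python3 -m inch '[[[0,0,-0.01,0,0,0,1],[0,0,-0.02,0,0,0,1],[0,0,-0.03,0,0,0,1],[0,0,-0.04,0,0,0,1],[0,0,-0.04,0,0,0,1],[0,0,-0.04,0,0,0,1],[0,0,-0.02,0,0,0,1],[0,0,0,0,0,0,1],[0,0,0,0,0,0,1]]]'
python3 - <<'E'
from h import *
s=st();go(.5513,.0009,.13,np.radians(175.5))
crop('scene',300,130,480,290,4,'pics/e5.png')
E
```

```text
t: 28.35
eef_pos: [0.5413, 0.1674, 0.031]
ee_rot: [3.141, 0.0, 2.776]
force: [0.2, 0.9, -0.4]
width: 0.0196
t 28.4 pos [0.5413 0.1674 0.031 ] rpy [3.1414e+00 1.0000e-04 2.7756e+00] F [ 0.2  0.9 -0.4] w 0.0196 q [ 0.65  0.39 -0.46 -0.   -0.72 -2.58]
t: 29.3
eef_pos: [0.5407, 0.1671, 0.1305]
ee_rot: [-3.141, -0.001, 2.775]
force: [0.4, 0.8, -3.5]
width: 0.0198
t 29.3 pos [0.5407 0.1671 0.1305] rpy [-3.1413e+00 -6.0000e-04  2.7752e+00] F [ 0.4  0.8 -3.5] w 0.0198 q [ 0.65  0.26 -0.36 -0.   -0.95 -2.58]
tot shift [-0.1388 -0.3027  0.001 ] turn [-0.0001 -0.0002 -0.0916] | n 4 per row [-0.0347 -0.0757  0.0003] [-0.     -0.0001 -0.0229]
```

View pics/e5.png

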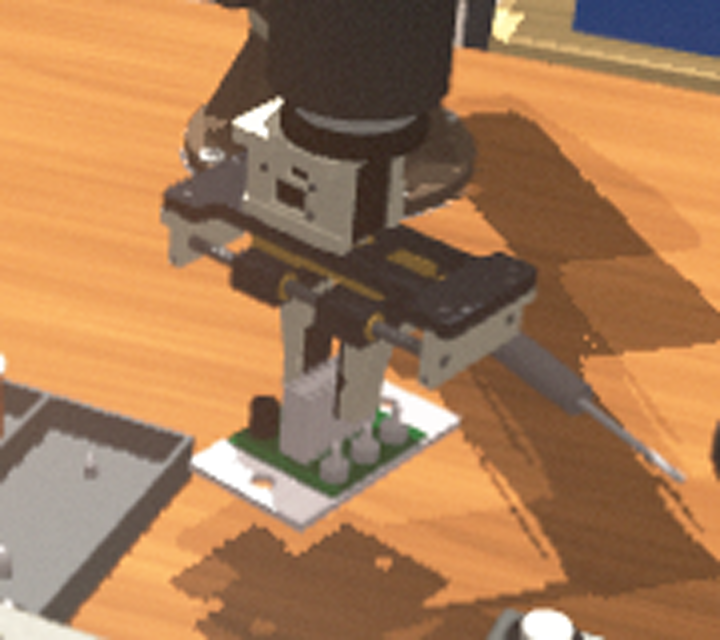

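The board is lifted and level, 19.8 mm between the jaws. Moving over the pins.

```bash
python3 -m inch '[[[-0.0174,-0.0378,0,0,0,0,1],[-0.0347,-0.0757,0,0,0,0,1],[-0.0347,-0.0757,0,0,0,0,1],[-0.026,-0.0568,0,0,0,0,1],[-0.0174,-0.0378,0,0,0,0,1],[-0.0086,-0.0189,0,0,0,0,1],[0,0,0,0,0,-0.0229,1],[0,0,0,0,0,-0.0229,1],[0,0,0,0,0,-0.0229,1],[0,0,0,0,0,-0.0229,1],[0,0,0,0,0,0,1],[0,0,0,0,0,0,1],[0,0,0,0,0,0,1]]]'
python3 - <<'E'
from h import *
s=st();go(.5513,.0009,.08,np.radians(175.5))
crop('scene',200,150,400,310,4,'pics/e6.png');crop('top',250,130,410,300,3.5,'pics/e7.png')
E
```

```text
t: 30.65
eef_pos: [0.5517, 0.0013, 0.1307]
ee_rot: [-3.141, -0.001, 3.062]
force: [0.1, 1.0, -3.3]
width: 0.0195
t 30.6 pos [0.5517 0.0013 0.1307] rpy [-3.1414e+00 -5.0000e-04  3.0620e+00] F [ 0.1  1.  -3.3] w 0.0195 q [ 0.36  0.24 -0.39 -0.   -0.94 -2.01]
tot shift [ 0.0007 -0.0009  0.1013] turn [-0.0001 -0.0002 -0.0003] | n 2 per row [ 0.0004 -0.0004  0.0507] [-0.     -0.0001 -0.0002]
```

View pics/e6.png

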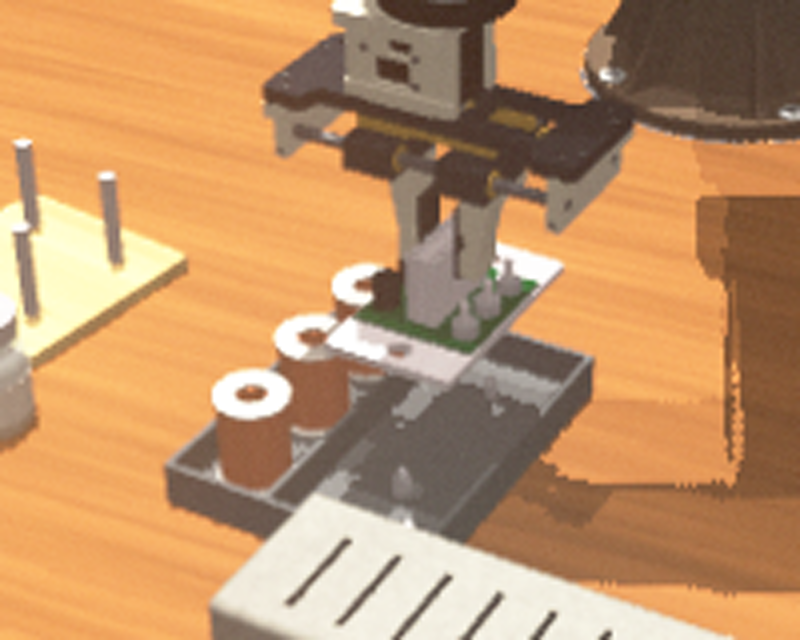

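View pics/e7.png

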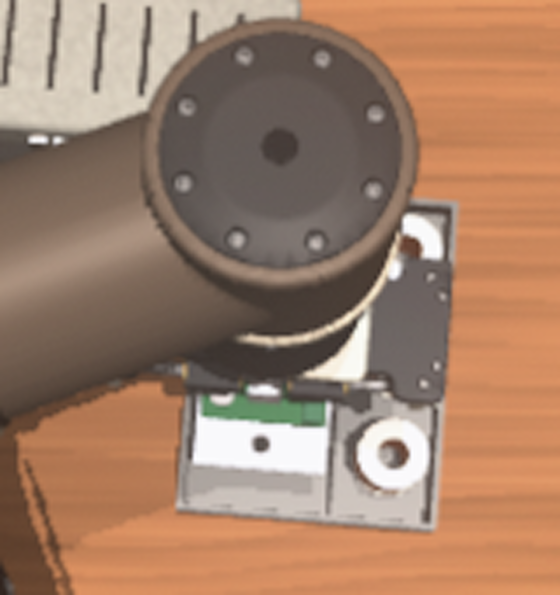

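```bash
python3 - <<'E'
from h import *
z=.1057
a=onz('top',261/3.5+250-.36,443/3.5+130-.36,z);b=onz('scene',398/4+200-.38,350/4+150-.38,z)
print('small',a,'big',b,'dist',np.linalg.norm(a-b),'mid',(a+b)/2)
yy=np.radians(175.5);u=np.array([np.cos(yy),np.sin(yy)]);c=np.array([.5517,.0013])
print('expect small',c+.055*u,'big',c-.055*u)
print('pins scene z19', [ (p,(onz('scene',p[0]/4+200-.38,p[1]/4+150-.38,zz)).round(4)) for p,zz in(((403,468),.021),((492,377),.020))])
E
```

```text
small [0.49725428 0.00481971 0.1057    ] big [ 0.60917217 -0.00157312  0.1057    ] dist 0.11210033113949162 mid [0.55321323 0.00162329 0.1057    ]
expect small [0.49686955 0.00561525] big [ 0.60653045 -0.00301525]
pins scene z19 [((403, 468), array([ 0.6065, -0.0011,  0.021 ])), ((492, 377), array([0.4999, 0.0088, 0.02  ]))]
```

Pin and hole positions agree to 1–2 mm, within the cone's capture. Lowering slowly while watching the force.

```bash
python3 -m inch '[[[0.0006,-0.0006,0.04,0,0,0,1],[0,0,0.05,0,0,0,1],[0,0,0.03,0,0,0,1],[0,0,0.02,0,0,0,1],[0,0,0.008,0,0,0,1],[0,0,0,0,0,0,1],[0,0,0,0,0,0,1]]]'
python3 - <<'E'
from h import *
s=st();go(.5514,.001,.035,np.radians(175.5))
E
python3 -m inch '[[[0,0,0.006,0,0,0,1],[0,0,0.006,0,0,0,1],[0,0,0.006,0,0,0,1],[0,0,0,0,0,0,1]]]'
python3 - <<'E'
from h import *
s=st();go(.5514,.001,.035,np.radians(175.5))
crop('scene',200,150,400,310,4,'pics/e8.png')
E
```

```text
t: 31.45
eef_pos: [0.5521, 0.001, 0.0577]
ee_rot: [3.141, 0.001, 3.063]
force: [-0.6, 0.3, -2.5]
width: 0.0196
t 31.4 pos [0.5521 0.001  0.0577] rpy [3.1413e+00 1.1000e-03 3.0634e+00] F [-0.6  0.3 -2.5] w 0.0196 q [ 0.36  0.33 -0.47  0.   -0.77 -2.01]
tot shift [ 0.0015 -0.0001  0.0455] turn [0.0001 0.0004 0.0001] | n 1 per row [ 0.0015 -0.0001  0.0455] [0.0001 0.0004 0.0001]
t: 31.85
eef_pos: [0.5512, 0.0007, 0.0476]
ee_rot: [-3.141, -0.001, 3.063]
force: [0.2, -0.3, -3.5]
width: 0.02
t 31.9 pos [0.5512 0.0007 0.0476] rpy [-3.1414e+00 -7.0000e-04  3.0632e+00] F [ 0.2 -0.3 -3.5] w 0.0200 q [ 0.36  0.34 -0.48 -0.   -0.75 -2.01]
tot shift [-0.0004  0.0005  0.0252] turn [-0.0001 -0.0002  0.    ] | n 1 per row [-0.0004  0.0005  0.0252] [-0.0001 -0.0002  0.    ]
```

View pics/e8.png

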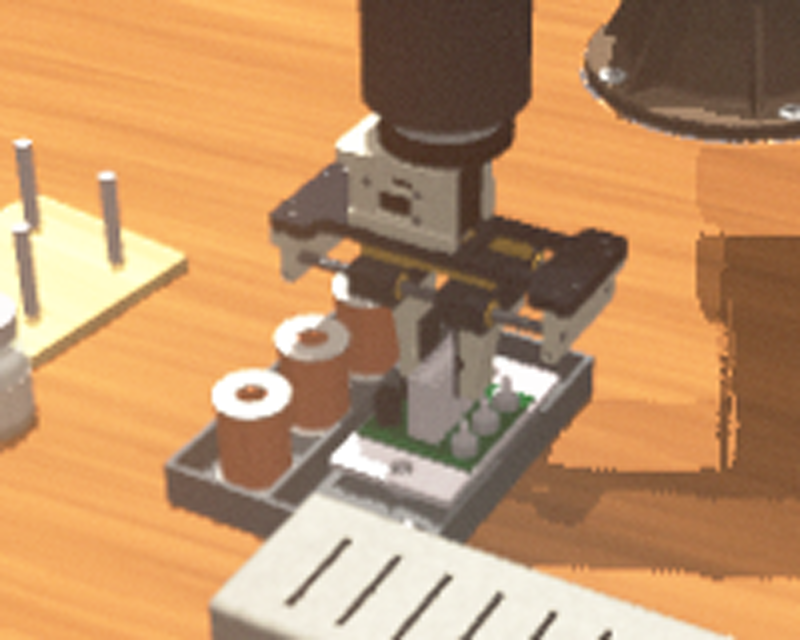

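The round pin's tip shows inside the big hole (crop 402,467) and there is no contact force. Continuing.

```bash
python3 -m inch '[[[0,0,0.004,0,0,0,1],[0,0,0.004,0,0,0,1],[0,0,0.004,0,0,0,1],[0,0,0,0,0,0,1],[0,0,0,0,0,0,1]]]'
python3 -m inch '[[[0,0,0.004,0,0,0,1],[0,0,0.004,0,0,0,1],[0,0,0.003,0,0,0,1],[0,0,0,0,0,0,1],[0,0,0,0,0,0,1]]]'
python3 - <<'E'
from h import *
s=st();go(.5514,.001,.035,np.radians(175.5))
E
```

```text
t: 32.4
eef_pos: [0.5515, 0.0008, 0.0419]
ee_rot: [-3.142, -0.0, 3.063]
force: [0.3, 0.2, -3.3]
width: 0.0201
t: 32.9
eef_pos: [0.5515, 0.0008, 0.0365]
ee_rot: [-3.142, -0.0, 3.063]
force: [-0.1, 0.5, -3.7]
width: 0.0194
t 32.9 pos [0.5515 0.0008 0.0365] rpy [-3.1415e+00 -1.0000e-04  3.0633e+00] F [-0.1  0.5 -3.7] w 0.0194 q [ 0.36  0.36 -0.49  0.   -0.72 -2.01]
tot shift [0.0002 0.0003 0.0029] turn [-0.     -0.      0.0001] | n 1 per row [0.0002 0.0003 0.0029] [-0.     -0.      0.0001]
```

```bash
python3 -m inch '[[[0,0,0.002,0,0,0,1],[0,0,0.001,0,0,0,1],[0,0,0.001,0,0,0,1],[0,0,0,0,0,0,1],[0,0,0,0,0,0,1]]]'
python3 -m inch '[[[0,0,0,0,0,0,0.8],[0,0,0,0,0,0,0.6],[0,0,0,0,0,0,0.6],[0,0,0,0,0,0,0.6],[0,0,0,0,0,0,0.6],[0,0,-0.02,0,0,0,0.6],[0,0,-0.05,0,0,0,0.6],[0,0,-0.07,0,0,0,0.6],[0,0,-0.08,0,0,0,0.6],[0,0,-0.08,0,0,0,0.6],[0,0,-0.05,0,0,0,0.6],[0,0,0,0,0,0,0.6]]]'
python3 - <<'E'
from h import *
s=st()
crop('scene',200,150,400,310,4,'pics/e9.png');
E
```

```text
t: 33.4
eef_pos: [0.5516, 0.0009, 0.035]
ee_rot: [3.142, 0.0, 3.063]
force: [-3.7, 1.0, 6.0]
width: 0.02
t: 34.6
eef_pos: [0.5537, 0.0012, 0.2148]
ee_rot: [3.139, 0.008, 3.064]
force: [0.3, -1.1, 0.6]
width: 0.0352
t 34.6 pos [0.5537 0.0012 0.2148] rpy [3.1393 0.0078 3.0639] F [ 0.3 -1.1  0.6] w 0.0352 q [ 0.36  0.16 -0.28  0.   -1.12 -2.01]
```

View pics/e9.png

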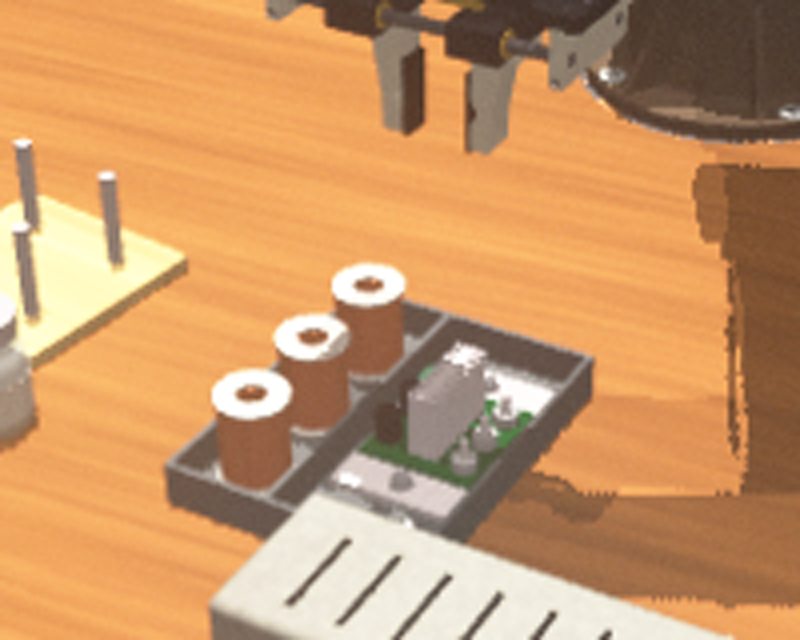

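The board lies flat and both coils and tray are undisturbed (round pin's tip visible in the hole at crop 402,482). Next is the push: turn the wrist and close the fingers, then work out the start point.

```bash
python3 -m inch '[[[0,0,0,0,0,-0.0417,0.8],[0,0,0,0,0,-0.0417,1],[0,0,0,0,0,-0.0417,1],[0,0,0,0,0,-0.0417,1],[0,0,0,0,0,-0.0417,1],[0,0,0,0,0,-0.0417,1],[0,0,0,0,0,-0.0417,1],[0,0,0,0,0,-0.0417,1],[0,0,0,0,0,-0.0417,1],[0,0,0,0,0,-0.0417,1],[0,0,0,0,0,-0.0417,1],[0,0,0,0,0,-0.0417,1],[0,0,0,0,0,0,1],[0,0,0,0,0,0,1]]]' 30
cat >> h.py <<'E'
O=np.array([.6635,.0275])
def trayp(xl,yl,th):
    th=np.radians(th);return O+[xl*np.cos(th)-yl*np.sin(th),xl*np.sin(th)+yl*np.cos(th)]
E
python3 - <<'E'
from h import *
s=st();p=trayp(-.190,.17,85.5);print(p);go(*p,.2,np.radians(-94.5))
for q in((178,320),(243,375)):print('driver',onz('top',*q,.01))
E
```

```text
t: 36.05
eef_pos: [0.5511, 0.0007, 0.2089]
ee_rot: [3.14, -0.0, -1.652]
force: [0.1, -1.0, 0.0]
width: 0.0003
t 36.0 pos [0.5511 0.0007 0.2089] rpy [ 3.1404e+00 -4.0000e-04 -1.6518e+00] F [ 0.1 -1.   0. ] w 0.0003 q [ 0.36  0.17 -0.29 -0.   -1.11 -0.44]
[ 0.47911683 -0.14857625]
tot shift [0.3092 0.1193 0.0181] turn [ 0.0004 -0.0001 -0.0008] | n 4 per row [0.0773 0.0298 0.0045] [ 0.0001 -0.     -0.0002]
driver [0.35822951 0.34155986 0.01      ]
driver [0.23507449 0.18856068 0.01      ]
```

```bash
python3 -m inch '[[[0.0386,0.0149,0,0,0,0,1],[0.0773,0.0298,0,0,0,0,1],[0.0773,0.0298,0,0,0,0,1],[0.058,0.0224,0,0,0,0,1],[0.0386,0.0149,0,0,0,0,1],[0.0193,0.0075,0,0,0,0,1],[0,0,0.06,0,0,0,1],[0,0,0.08,0,0,0,1],[0,0,0.08,0,0,0,1],[0,0,0.08,0,0,0,1],[0,0,0.05,0,0,0,1],[0,0,0.03,0,0,0,1],[0,0,0.005,0,0,0,1],[0,0,0,0,0,0,1],[0,0,0,0,0,0,1]]]'
python3 - <<'E'
from h import *
s=st();p=trayp(-.168,.17,85.5);print(p);go(*p,.016,np.radians(-94.5))
crop('scene',160,120,400,300,3.3,'pics/f1.png');
E
```

```text
t: 37.55
eef_pos: [0.4809, -0.1486, 0.0179]
ee_rot: [-3.14, 0.0, -1.648]
force: [-0.1, 0.4, 0.7]
width: 0.0004
t 37.5 pos [ 0.4809 -0.1486  0.0179] rpy [-3.1401e+00  1.0000e-04 -1.6481e+00] F [-0.1  0.4  0.7] w 0.0004 q [ 0.09  0.32 -0.62  0.   -0.63 -0.17]
[ 0.48084293 -0.12664407]
tot shift [-0.0439  0.0035  0.0038] turn [-0.0005  0.      0.0004] | n 1 per row [-0.0439  0.0035  0.0038] [-0.0005  0.      0.0004]
```

View pics/f1.png

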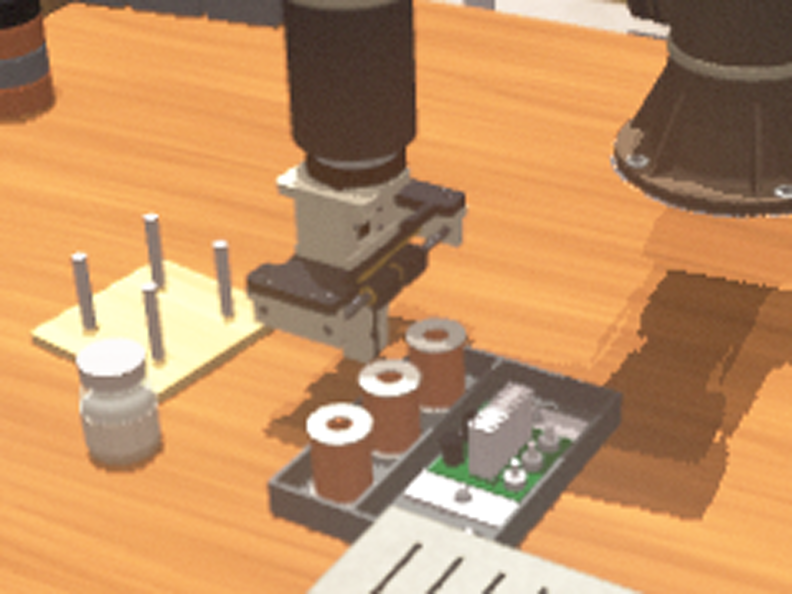

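The shut fingers stand outside the tray's wall near the free corner, and the gripper body is above the coil tops. Starting the push.

```bash
python3 -m inch '[[[-0.02,0.0015,0,0,0,0,1],[-0.014,0.001,0,0,0,0,1],[-0.008,0.001,0,0,0,0,1],[0,0,0,0,0,0,1],[0,0,0,0,0,0,1]]]'
python3 -m inch '[[[-0.003,0.0028,0,0,0,0.0028,1],[-0.0061,0.0056,0,0,0,0.0056,1],[-0.0061,0.0056,0,0,0,0.0056,1],[-0.0121,0.0112,0,0,0,0.0111,1],[-0.0121,0.0112,0,0,0,0.0111,1],[-0.0121,0.0112,0,0,0,0.0111,1],[-0.0061,0.0056,0,0,0,0.0056,1],[0,0,0,0,0,0,1]]]'
python3 - <<'E'
from h import *
s=st();print('theta tool',np.degrees(s['ee_rot'][2])+180)
cv2.imwrite('pics/f2.png',grab_frame('scene')[120:340,160:460].repeat(2,0).repeat(2,1))
E
```

```text
t: 38.1
eef_pos: [0.4801, -0.1273, 0.0172]
ee_rot: [-3.141, 0.0, -1.647]
force: [-1.1, -0.3, 0.1]
width: 0.0003
t: 38.9
eef_pos: [0.4574, -0.0949, 0.017]
ee_rot: [3.141, -0.0, -1.814]
force: [-1.1, -0.7, -0.2]
width: 0.0004
t 38.9 pos [ 0.4574 -0.0949  0.017 ] rpy [ 3.1411 -0.     -1.8141] F [-1.1 -0.7 -0.2] w 0.0004 q [ 0.22  0.28 -0.69 -0.   -0.6  -0.46]
theta tool 76.06229273308637
```

View pics/f2.png

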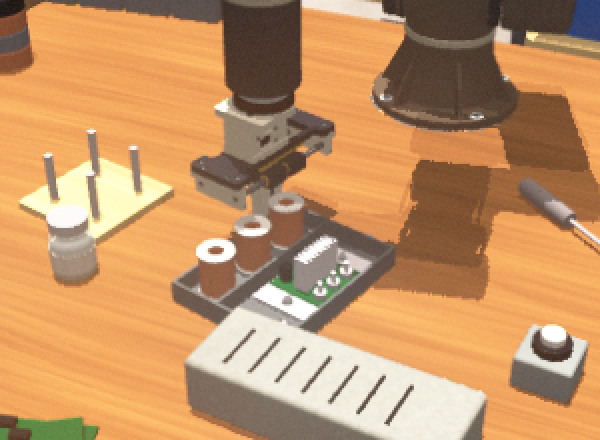

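The tray is turning with the fingers and everything in it stays upright. Continuing.

```bash
python3 -m inch '[[[-0.0061,0.0056,0,0,0,0.0056,1],[-0.0121,0.0112,0,0,0,0.0111,1],[-0.0121,0.0112,0,0,0,0.0111,1],[-0.0121,0.0112,0,0,0,0.0111,1],[-0.0121,0.0112,0,0,0,0.0111,1],[-0.0121,0.0112,0,0,0,0.0111,1],[-0.0121,0.0112,0,0,0,0.0111,1],[-0.0121,0.0112,0,0,0,0.0111,1],[-0.0121,0.0112,0,0,0,0.0111,1],[-0.0121,0.0112,0,0,0,0.0111,1],[-0.0121,0.0112,0,0,0,0.0111,1],[-0.0121,0.0112,0,0,0,0.0111,1],[-0.0121,0.0112,0,0,0,0.0111,1],[-0.0061,0.0056,0,0,0,0.0056,1],[0,0,0,0,0,0,1]]]'
python3 - <<'E'
from h import *
s=st();th=np.degrees(s['ee_rot'][2])+180
d=s['eef_pos'][:2]-O;a=np.radians(th);print('theta',th,'local',d@[np.cos(a),np.sin(a)],d@[-np.sin(a),np.cos(a)])
cv2.imwrite('pics/f3.png',grab_frame('scene')[120:340,160:460].repeat(2,0).repeat(2,1))
cv2.imwrite('pics/f3t.png',grab_frame('top')[100:320,160:460].repeat(2,0).repeat(2,1))
E
```

```text
t: 40.45
eef_pos: [0.4247, 0.0054, 0.0166]
ee_rot: [3.14, -0.004, -2.269]
force: [-5.1, -3.9, 3.9]
width: 0.0008
t 40.5 pos [0.4247 0.0054 0.0166] rpy [ 3.1396 -0.0043 -2.2692] F [-5.1 -3.9  3.9] w 0.0008 q [ 0.48  0.22 -0.78 -0.   -0.57 -1.18]
theta 49.98159782317927 local -0.1704303457458382 0.16868012837084023
```

View pics/f3.png

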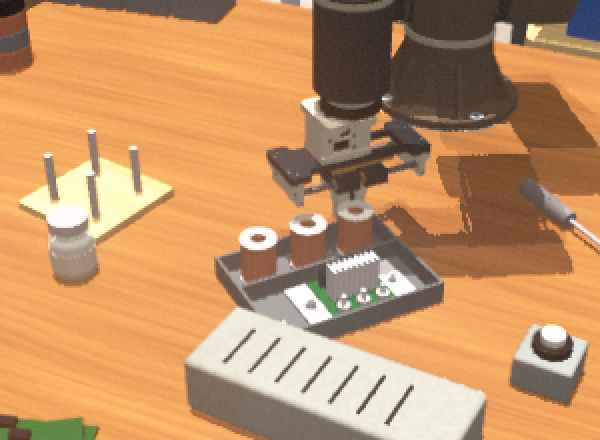

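View pics/f3t.png

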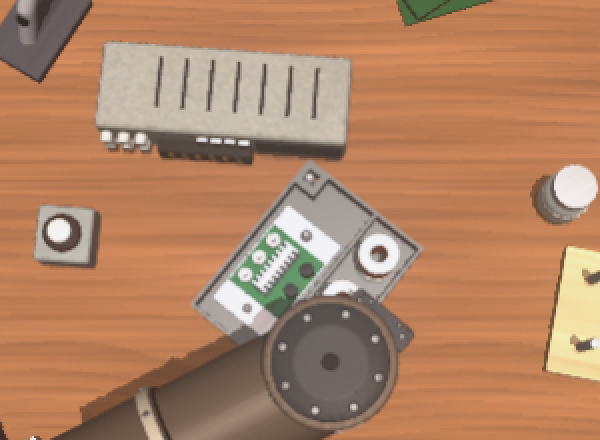

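```bash
python3 -m inch '[[[-0.0061,0.0056,0,0,0,0.0056,1],[-0.0121,0.0112,0,0,0,0.0111,1],[-0.0121,0.0112,0,0,0,0.0111,1],[-0.0121,0.0112,0,0,0,0.0111,1],[-0.0121,0.0112,0,0,0,0.0111,1],[-0.0121,0.0112,0,0,0,0.0111,1],[-0.0121,0.0112,0,0,0,0.0111,1],[-0.0121,0.0112,0,0,0,0.0111,1],[-0.0121,0.0112,0,0,0,0.0111,1],[-0.0121,0.0112,0,0,0,0.0111,1],[-0.0121,0.0112,0,0,0,0.0111,1],[-0.0121,0.0112,0,0,0,0.0111,1],[-0.0121,0.0112,0,0,0,0.0111,1],[-0.0121,0.0112,0,0,0,0.0111,1],[-0.0121,0.0112,0,0,0,0.0111,1],[-0.0061,0.0056,0,0,0,0.0056,1],[0,0,0,0,0,0,1]]]'
python3 - <<'E'
from h import *
s=st();th=np.degrees(s['ee_rot'][2])+180
d=s['eef_pos'][:2]-O;a=np.radians(th);print('theta',th,'local',d@[np.cos(a),np.sin(a)],d@[-np.sin(a),np.cos(a)])
cv2.imwrite('pics/f4.png',grab_frame('scene')[120:340,160:460].repeat(2,0).repeat(2,1))
E
```

```text
t: 42.25
eef_pos: [0.4423, 0.1214, 0.015]
ee_rot: [-3.138, -0.017, -2.795]
force: [-27.4, -2.1, 18.0]
width: 0.0005
t 42.2 pos [0.4423 0.1214 0.015 ] rpy [-3.1384 -0.0171 -2.7949] F [-27.4  -2.1  18. ] w 0.0005 q [ 0.7   0.28 -0.7  -0.   -0.61 -1.92]
theta 19.86168419319148 local -0.1761667887592874 0.1634258699651324
```

View pics/f4.png

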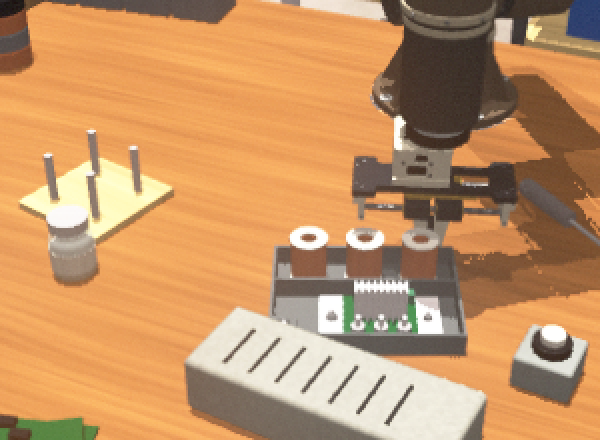

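The force grew to 27 N with 18 N upward, so I'm backing off and looking before pushing on.

```bash
python3 -m inch '[[[0.012,0,0,0,0,0,1],[0.012,0,0,0,0,0,1],[0.01,0,0,0,0,0,1],[0,0,0,0,0,0,1],[0,0,0,0,0,0,1]]]'
python3 - <<'E'
from h import *
s=st();th=np.degrees(s['ee_rot'][2])+180
d=s['eef_pos'][:2]-O;a=np.radians(th);print('theta',th,'local',d@[np.cos(a),np.sin(a)],d@[-np.sin(a),np.cos(a)])
crop('scene',260,190,430,310,4.5,'pics/f5.png');crop('top',220,130,400,300,3.5,'pics/f5t.png')
E
```

```text
t: 42.8
eef_pos: [0.4355, 0.1211, 0.0173]
ee_rot: [3.141, 0.001, -2.791]
force: [1.9, -0.4, 0.4]
width: 0.0006
t 42.8 pos [0.4355 0.1211 0.0173] rpy [ 3.1413e+00  1.1000e-03 -2.7910e+00] F [ 1.9 -0.4  0.4] w 0.0006 q [ 0.71  0.25 -0.73  0.   -0.59 -1.93]
theta 20.08938354372816 local -0.18200787204683522 0.16618715913301094
```

View pics/f5.png

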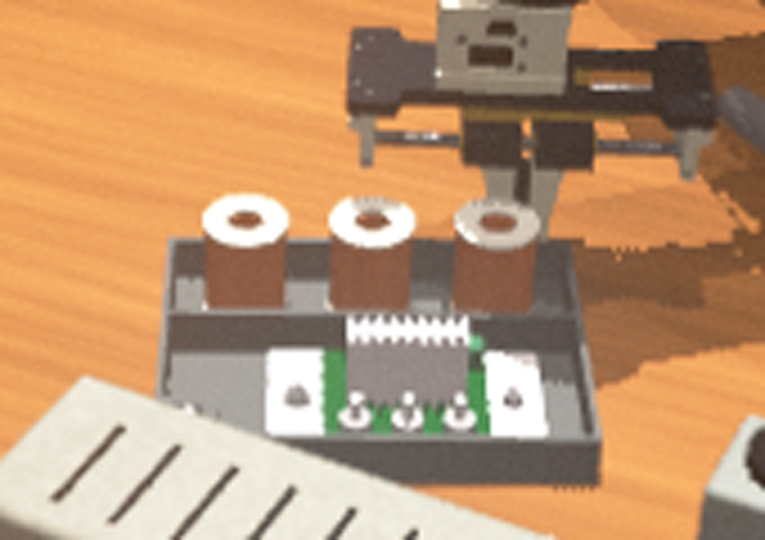

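View pics/f5t.png

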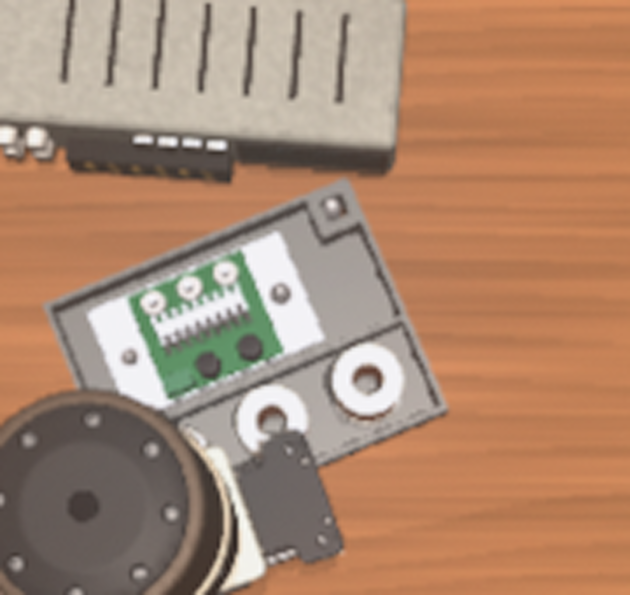

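```bash
python3 - <<'E'
from h import *
C=lambda p,z:onz('top',p[0]/3.5+220-.36,p[1]/3.5+130-.36,z)[:2]
a=C((50,306),.028);b=C((346,180),.028);c=C((445,409),.028);pv=C((333,205),.033);print(a,b,c,'pivot',pv)
y=a-b;print('yaw',np.degrees(np.arctan2(y[1],y[0]))-90,np.linalg.norm(y)); x=b-c;print('yaw',np.degrees(np.arctan2(x[1],x[0])),np.linalg.norm(x))
# implied origin
th=np.arctan2(y[1],y[0])-np.pi/2;R=np.array([[np.cos(th),-np.sin(th)],[np.sin(th),np.cos(th)]]);print('eye',b-R@[.016,-.016])
s=get_state();l=R.T@(s['eef_pos'][:2]-(b-R@[.016,-.016]));print('tool in tray',l)
E
```

```text
[0.59614531 0.21426959] [0.68200729 0.01799931] [ 0.52779966 -0.04749218] pivot [0.66364408 0.0265596 ]
yaw 23.627842285408903 0.21422955647911573
yaw 23.01077409089549 0.16753843602823423
eye [0.6609359  0.02624529]
tool in tray [-0.16860171  0.17715921]
```

The tray is at yaw 23.3° and nothing is in its way. The arm dips under load and presses the wall down, which adds friction. I'll push in shorter steps from slightly higher.

```bash
python3 -m inch '[[[0,-0.014,-0.008,0,0,-0.016,1],[-0.006,0,0,0,0,0,1],[-0.006,0,0,0,0,0,1],[-0.006,0,0,0,0,0,1],[-0.004,0.003,0,0,0,0.003,1],[0,0,0,0,0,0,1]]]'
python3 -m inch '[[[-0.0061,0.0056,-0.001,0,0,0.0056,1],[-0.0061,0.0056,-0.001,0,0,0.0056,1],[-0.0061,0.0056,0,0,0,0.0056,1],[-0.0061,0.0056,0,0,0,0.0056,1],[0,0,0,0,0,0,1]]]'
python3 - <<'E'
from h import *
s=st();th=np.degrees(s['ee_rot'][2])+180
d=s['eef_pos'][:2]-O;a=np.radians(th);print('theta',th,'local',d@[np.cos(a),np.sin(a)],d@[-np.sin(a),np.cos(a)])
E
```

```text
t: 43.5
eef_pos: [0.4449, 0.1181, 0.0202]
ee_rot: [-3.14, -0.005, -2.752]
force: [-5.4, -4.2, 4.6]
width: 0.0003
t: 44.0
eef_pos: [0.4534, 0.1348, 0.0213]
ee_rot: [-3.141, -0.002, -2.822]
force: [-5.1, 1.0, -1.8]
width: 0.0004
t 44.0 pos [0.4534 0.1348 0.0213] rpy [-3.1414e+00 -2.4000e-03 -2.8222e+00] F [-5.1  1.  -1.8] w 0.0004 q [ 0.71  0.28 -0.68 -0.   -0.62 -1.96]
theta 18.29977398565336 local -0.16582355914846642 0.16782046669686435
```

Only 5 N now. Continuing in small steps.

```bash
python3 -m inch '[[[-0.0061,0.0056,0,0,0,0.0056,1],[-0.0091,0.0084,0,0,0,0.0083,1],[-0.0091,0.0084,0,0,0,0.0083,1],[-0.0091,0.0084,0,0,0,0.0083,1],[-0.0061,0.0056,-0.001,0,0,0.0056,1],[0,0,0,0,0,0,1]]]'
python3 -m inch '[[[-0.0061,0.0056,0,0,0,0.0056,1],[-0.0091,0.0084,0,0,0,0.0083,1],[-0.0091,0.0084,0,0,0,0.0083,1],[-0.0061,0.0056,-0.001,0,0,0.0056,1],[0,0,0,0,0,0,1]]]'
python3 - <<'E'
from h import *
s=st();th=np.degrees(s['ee_rot'][2])+180
d=s['eef_pos'][:2]-O;a=np.radians(th);print('theta',th,'local',d@[np.cos(a),np.sin(a)],d@[-np.sin(a),np.cos(a)])
crop('scene',260,150,460,310,3.8,'pics/f6.png')
crop('top',190,130,390,300,3.5,'pics/f6t.png')
E
```

```text
t: 44.6
eef_pos: [0.4677, 0.158, 0.0219]
ee_rot: [-3.141, -0.002, -2.935]
force: [-5.8, 2.2, -2.3]
width: 0.0007
t: 45.1
eef_pos: [0.4804, 0.1746, 0.0224]
ee_rot: [3.142, -0.001, -3.023]
force: [-5.6, 2.4, -2.3]
width: 0.0005
t 45.1 pos [0.4804 0.1746 0.0224] rpy [ 3.1416e+00 -1.2000e-03 -3.0227e+00] F [-5.6  2.4 -2.3] w 0.0005 q [ 0.73  0.33 -0.59 -0.   -0.65 -2.18]
theta 6.809283474171053 local -0.16435663363022546 0.1677978916153624
```

View pics/f6t.png

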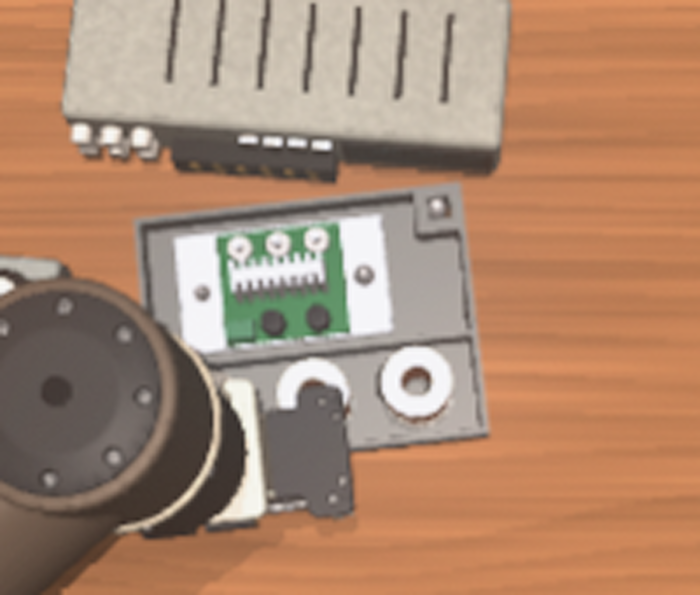

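The tray is about 6° in yaw, and the dock is at about -4°. Continuing until it touches the block.

```bash
python3 -m inch '[[[-0.0061,0.0056,0,0,0,0.0056,1],[-0.0091,0.0084,0,0,0,0.0083,1],[-0.0091,0.0084,0,0,0,0.0083,1],[-0.0091,0.0084,0,0,0,0.0083,1],[-0.0061,0.0056,0,0,0,0.0056,1],[0,0,0,0,0,0,1]]]'
python3 -m inch '[[[-0.0061,0.0056,0.001,0,0,0.0056,1],[-0.0061,0.0056,0,0,0,0.0056,1],[0,0,0,0,0,0,1]]]'
python3 - <<'E'
from h import *
s=st();th=np.degrees(s['ee_rot'][2])+180
d=s['eef_pos'][:2]-O;a=np.radians(th);print('theta',th,'local',d@[np.cos(a),np.sin(a)],d@[-np.sin(a),np.cos(a)])
E
```

```text
t: 45.8
eef_pos: [0.4976, 0.1941, 0.0223]
ee_rot: [-3.141, -0.003, -3.136]
force: [-10.5, 4.1, 1.4]
width: 0.0004
t: 46.1
eef_pos: [0.5028, 0.1991, 0.022]
ee_rot: [-3.14, -0.004, 3.111]
force: [-14.9, 4.2, 6.3]
width: 0.0005
t 46.1 pos [0.5028 0.1991 0.022 ] rpy [-3.1401 -0.0042  3.1114] F [-14.9   4.2   6.3] w 0.0005 q [ 0.74  0.37 -0.52 -0.   -0.69 -2.34]
theta 358.27224801066365 local -0.16585050521592354 0.16671474317479482
```

```bash
python3 - <<'E'
from h import *
crop('top',190,130,390,300,3.5,'pics/f7t.png');crop('scene',250,200,470,350,3.5,'pics/f7.png')
E
```

```text
(no output)
```

View pics/f7t.png

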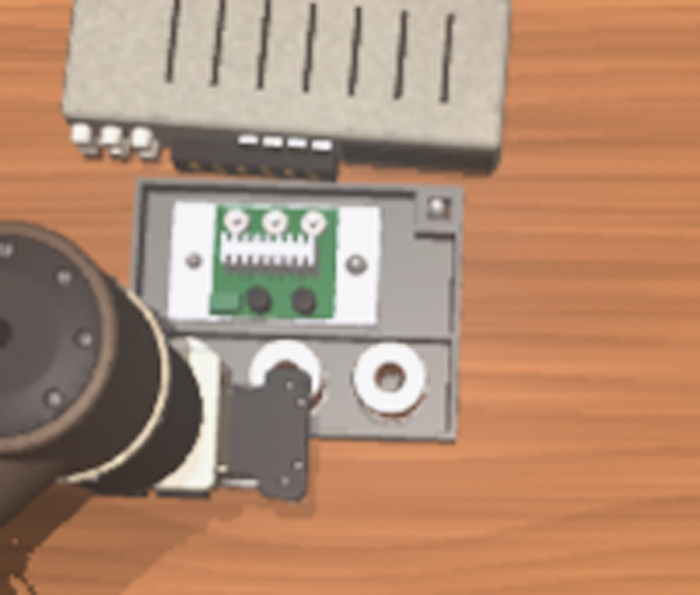

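View pics/f7.png

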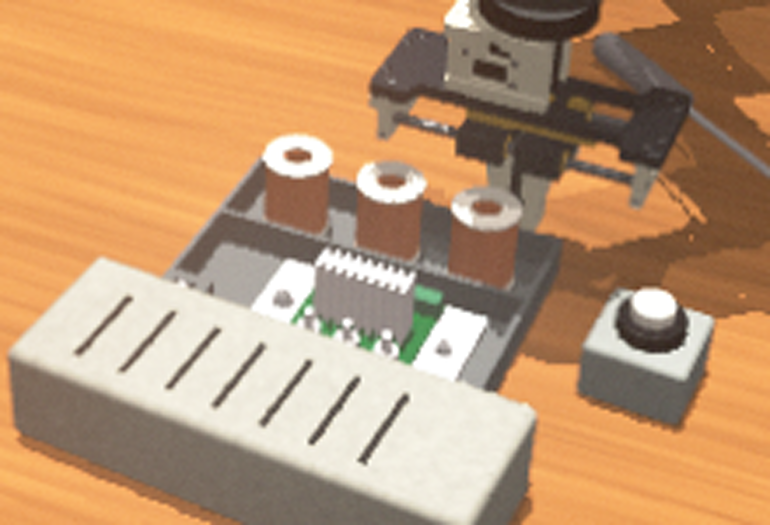

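About 2.5° remain.

```bash
python3 -m inch '[[[0.008,0,0,0,0,0,1],[0.006,0,-0.001,0,0,0,1],[0,0,0,0,0,0,1],[-0.006,0,0,0,0,0,1],[-0.007,0,0,0,0,0,1],[-0.0061,0.0056,0,0,0,0.0056,1],[-0.0061,0.0056,0,0,0,0.0056,1],[0,0,0,0,0,0,1]]]'
python3 -m inch '[[[-0.003,0.0028,0,0,0,0.0028,1],[-0.003,0.0028,0,0,0,0.0028,1],[0,0,0,0,0,0,1]]]'
python3 - <<'E'
from h import *
s=st();th=np.degrees(s['ee_rot'][2])+180
d=s['eef_pos'][:2]-O;a=np.radians(th);print('theta',th,'local',d@[np.cos(a),np.sin(a)],d@[-np.sin(a),np.cos(a)])
E
```

```text
t: 47.0
eef_pos: [0.506, 0.2021, 0.0228]
ee_rot: [-3.136, -0.009, 3.076]
force: [-25.5, 2.3, 22.2]
width: -0.0
t: 47.3
eef_pos: [0.5096, 0.2053, 0.0228]
ee_rot: [-3.137, -0.008, 3.059]
force: [-25.0, 4.0, 21.5]
width: 0.0001
t 47.3 pos [0.5096 0.2053 0.0228] rpy [-3.1375 -0.0075  3.0589] F [-25.    4.   21.5] w 0.0001 q [ 0.74  0.38 -0.5  -0.   -0.7  -2.39]
theta 355.2613419515714 local -0.16803323454035335 0.16448019394439267
```

```bash
python3 -m inch '[[[0.01,0,0,0,0,0,1],[0.015,0,0,0,0,0,1],[0.02,0,0,0,0,0,1],[0.02,0,0,0,0,0,1],[0,0,0,0,0,0,1],[0,0,0,0,0,0,1]]]'
python3 - <<'E'
from h import *
s=st()
t=grab_frame('top');cv2.imwrite('pics/top8.png',t);crop('top',190,130,390,300,3.5,'pics/f8t.png',t)
E
```

```text
t: 47.9
eef_pos: [0.4819, 0.2099, 0.0232]
ee_rot: [3.141, 0.0, 3.061]
force: [-0.5, -0.7, 0.6]
width: 0.0001
t 47.9 pos [0.4819 0.2099 0.0232] rpy [3.1414e+00 4.0000e-04 3.0612e+00] F [-0.5 -0.7  0.6] w 0.0001 q [ 0.78  0.34 -0.56  0.   -0.67 -2.44]
```

View pics/f8t.png

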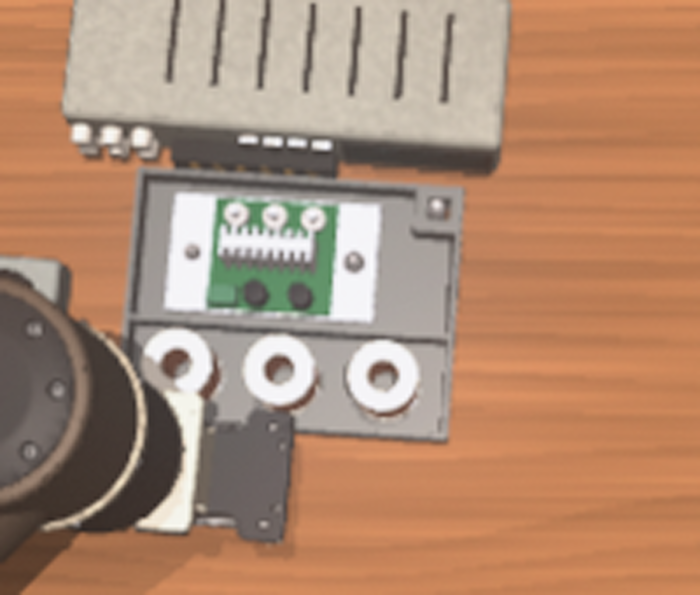

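```bash
python3 - <<'E'
from h import *
t=cv2.imread('pics/top8.png')
crop('top',222,168,327,200,7.5,'pics/f9.png',t)
E
```

```text
(no output)
```

View pics/f9.png

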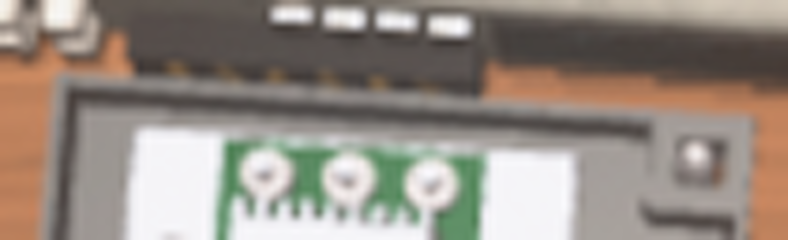

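```bash
python3 - <<'E'
from h import *
C=lambda p,z:onz('top',p[0]/7.5+222-.43,p[1]/7.5+168-.43,z)[:2]
a=C((58,75),.028);b=C((752,118),.028);d=a-b;print(a,b,np.linalg.norm(d),'yaw',np.degrees(np.arctan2(d[1],d[0]))-90,'pivot',C((697,156),.033))
th=-np.radians(4.1)
# dock yaw again from instrument front top edge & back edge in original top image
t=cv2.imread('pics/top0.png')
g=cv2.resize(t[115:185,200:345],None,fx=5.5,fy=5.5,interpolation=cv2.INTER_CUBIC);cv2.imwrite('pics/f10.png',g)
# tray outside wall normal position in dock frame (pivot .6638,.0268)
for y in(-2,-3,-4,-5):
  r=np.radians(y);x=np.array([np.cos(r),np.sin(r)]);print(y,(a-O)@x,(b-O)@x)
E
```

```text
[0.69039608 0.22760785] [0.67665198 0.01017012] 0.21787167973387556 yaw -3.616818672082232 pivot [0.66326547 0.02720846]
-2 0.019896036122216836 0.013748772675313763
-3 0.01638638790131214 0.014040931996853839
-4 0.012871748227914202 0.014328814314490112
-5 0.00935318769531462 0.01461233193647985
```

View pics/f10.png

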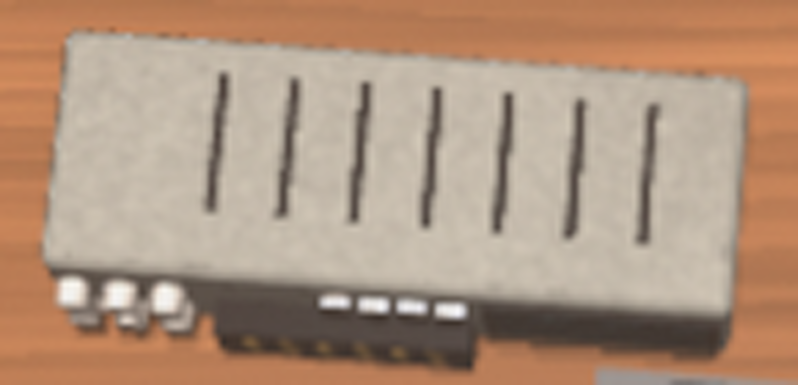

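```bash
python3 - <<'E'
from h import *
C=lambda p,z:onz('top',p[0]/5.5+200-.41,p[1]/5.5+115-.41,z)[:2]
for p,q,z in(((45,262),(728,312),.066),((72,33),(745,82),.066),((225,348),(470,367),.004),((218,303),(478,312),.034)):
  a,b=C(p,z),C(q,z);d=a-b;print(a,b,np.linalg.norm(d),'yaw',np.degrees(np.arctan2(d[1],d[0]))-90)
E
```

```text
[0.71629058 0.2706518 ] [ 0.69487414 -0.01271308] 0.28417304581108405 yaw -4.322142666101726
[0.81569584 0.26275212] [ 0.79382102 -0.01992016] 0.2835174216506735 yaw -4.425059581300388
[0.6960707  0.20526535] [0.68756357 0.09819936] 0.10740343878271122 yaw -4.543001799380022
[0.70774918 0.20365199] [0.70376362 0.09279817] 0.11092543599023623 yaw -2.0590856680845633
```

The dock's yaw measures -4.4° and the tray's -3.6°, so a few mm remain at the free end. Pushing straight in, in small steps.

```bash
python3 -m inch '[[[-0.02,0,0,0,0,0,1],[-0.02,0,0,0,0,0,1],[-0.01,0,0,0,0,0,1],[-0.004,0,-0.002,0,0,0,1],[0,0,0,0,0,0,1]]]'
python3 -m inch '[[[-0.004,0,-0.002,0,0,0,1],[-0.004,0,-0.002,0,0,0,1],[0,0,0,0,0,0,1]]]'
python3 -m inch '[[[-0.004,0,-0.001,0,0,0,1],[-0.004,0,-0.001,0,0,0,1],[0,0,0,0,0,0,1]]]'
```

```text
t: 48.45
eef_pos: [0.5089, 0.2071, 0.0237]
ee_rot: [-3.141, -0.001, 3.06]
force: [0.4, -0.2, 0.3]
width: 0.0006
t: 48.75
eef_pos: [0.5113, 0.2066, 0.0256]
ee_rot: [-3.14, -0.002, 3.06]
force: [-5.2, 0.5, 1.2]
width: 0.0002
t: 49.05
eef_pos: [0.5153, 0.2071, 0.0264]
ee_rot: [-3.141, -0.002, 3.06]
force: [-6.5, 6.0, -3.3]
width: 0.0007
```

```bash
python3 -m inch '[[[0.012,0,0,0,0,0,1],[0,0,0.01,0,0,0,1],[-0.006,0,0,0,0,0,1],[-0.006,0,0,0,0,0,1],[0,0,0,0,0,0,1]]]'
python3 -m inch '[[[-0.004,0,-0.001,0,0,0,1],[0,0,0,0,0,0,1]]]'
python3 -m inch '[[[-0.004,0,-0.001,0,0,0,1],[0,0,0,0,0,0,1]]]'
```

```text
t: 49.55
eef_pos: [0.5138, 0.2067, 0.0216]
ee_rot: [-3.14, -0.005, 3.059]
force: [-17.6, 7.7, 8.5]
width: 0.0003
t: 49.75
eef_pos: [0.514, 0.2065, 0.0216]
ee_rot: [-3.14, -0.008, 3.059]
force: [-25.0, 12.3, 10.8]
width: 0.0006
t: 49.95
eef_pos: [0.5141, 0.2063, 0.0216]
ee_rot: [-3.139, -0.01, 3.059]
force: [-31.6, 15.6, 12.9]
width: 0.0006
```

The tool has stopped advancing while the force rises to 31 N, so the tray is against the block. Backing off and checking.

```bash
python3 -m inch '[[[0.01,0,0,0,0,0,1],[0.02,0,0,0,0,0,1],[0.03,0,0,0,0,0,1],[0.03,0,0,0,0,0,1],[0,0,-0.06,0,0,0,1],[0,0,-0.08,0,0,0,1],[0,0,-0.08,0,0,0,1],[0,0,-0.08,0,0,0,1],[0,0,-0.04,0,0,0,1],[0.06,-0.06,0,0,0,0,1],[0.06,-0.06,0,0,0,0,1],[0,-0.09,0,0,0,0,1],[0,-0.09,0,0,0,0,1],[0,-0.09,0,0,0,0,1],[0,-0.09,0,0,0,0,1],[0,0,0,0,0,0,1],[0,0,0,0,0,0,1]]]'
python3 - <<'E'
from h import *
s=st()
t=grab_frame('top');cv2.imwrite('pics/top9.png',t);crop('top',200,150,345,290,5,'pics/g1.png',t);cv2.imwrite('pics/scene9.png',grab_frame('scene'))
E
```

```text
t: 51.65
eef_pos: [0.396, -0.0252, 0.1931]
ee_rot: [3.141, 0.001, 3.057]
force: [-0.5, -0.7, -0.2]
width: 0.0004
t 51.6 pos [ 0.396  -0.0252  0.1931] rpy [3.1412e+00 8.0000e-04 3.0574e+00] F [-0.5 -0.7 -0.2] w 0.0004 q [ 0.44 -0.1  -0.61  0.   -1.06 -2.1 ]
```

View pics/g1.png

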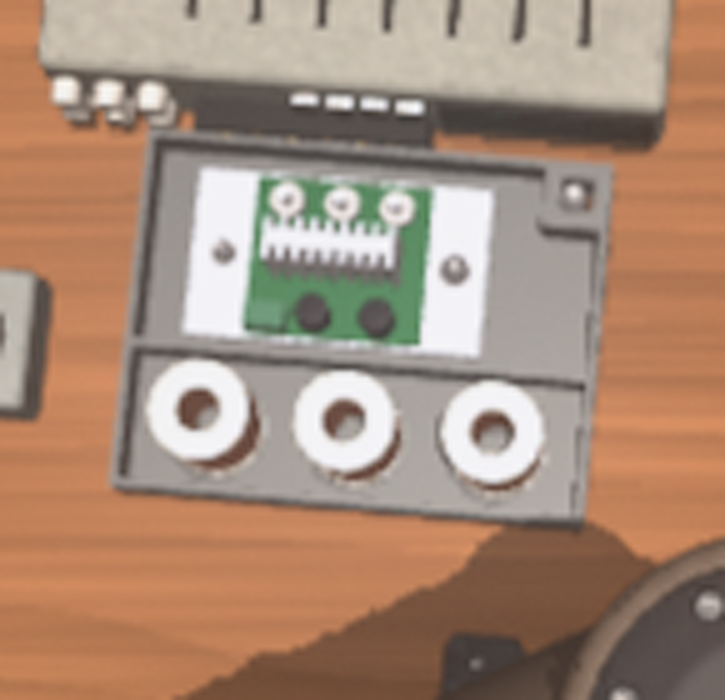

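View pics/scene9.png

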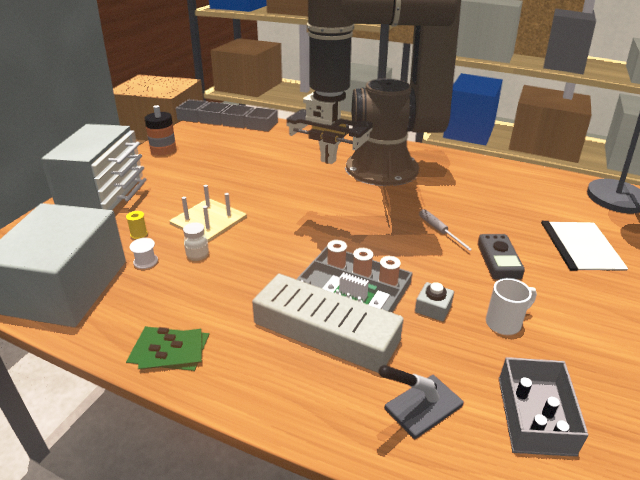

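```bash
python3 - <<'E'
from h import *
C=lambda p,z:onz('top',p[0]/5+200-.4,p[1]/5+150-.4,z)[:2]
P=[C(p,.028) for p in((148,133),(612,166),(583,523),(113,488))]
for i in range(4):
  d=P[(i+1)%4]-P[i];print(P[i].round(4),np.linalg.norm(d).round(4),np.degrees(np.arctan2(d[1],d[0])).round(2))
print('pivot',C((574,192),.033))
c=sum(P)/4; r=np.radians(-4.4);R=np.array([[np.cos(r),-np.sin(r)],[np.sin(r),np.cos(r)]]);o=c-R@[-.069,.094];print('eye',o,'rel O in dock frame',R.T@(o-O))
go(.5952,.3105,.2)
E
```

```text
[0.6937 0.2279] 0.2187 -94.15
[0.6779 0.0098] 0.1685 175.57
[0.5098 0.0228] 0.2175 85.85
[0.5256 0.2397] 0.1685 -3.99
pivot [0.6641466  0.02745232]
eye [0.66332753 0.02603393] rel O in dock frame [-5.94820140e-05 -1.47497924e-03]
tot shift [-0.342   0.6986 -0.0135] turn [0.0001 0.0002 0.    ] | n 9 per row [-0.038   0.0776 -0.0015] [0. 0. 0.]
```

Top view shows the tray square to the dock: yaw about -4.2° against the dock's -4.3 ± 0.2°, with the coils and board still in place. I'll give it a second, lower push opposite the middle of the block to confirm it is seated.

```bash
python3 - <<'E'
from h import *
p=trayp(-.190,.13,-4.4);print(p);go(*p,.193,np.radians(175.6));print(trayp(-.1627,.13,-4.4))
E
```

```text
[0.48403345 0.17169347]
tot shift [-1.428e-01  4.038e-01  3.000e-04] turn [ 0.0001  0.0002 -0.0014] | n 5 per row [-0.0286  0.0808  0.0001] [ 0.      0.     -0.0003]
[0.51125299 0.16959904]
```

```bash
python3 -m inch '[[[-0.0143,0.0404,0,0,0,0,1],[-0.0286,0.0808,0,0,0,-0.0014,1],[-0.0286,0.0808,0,0,0,0,1],[-0.0286,0.0808,0,0,0,0,1],[-0.0286,0.0808,0,0,0,0,1],[-0.0143,0.0404,0,0,0,0,1],[0,0,0.05,0,0,0,1],[0,0,0.08,0,0,0,1],[0,0,0.08,0,0,0,1],[0,0,0.08,0,0,0,1],[0,0,0.04,0,0,0,1],[0,0,0.02,0,0,0,1],[0,0,0,0,0,0,1],[0,0,0,0,0,0,1]]]'
python3 - <<'E'
from h import *
st();go(*trayp(-.168,.13,-4.4),.018,np.radians(175.6))
E
```

```text
t: 53.15
eef_pos: [0.4842, 0.1725, 0.0189]
ee_rot: [3.141, 0.001, 3.066]
force: [-0.6, 0.5, 0.2]
width: 0.0004
t 53.1 pos [0.4842 0.1725 0.0189] rpy [3.1410e+00 9.0000e-04 3.0659e+00] F [-0.6  0.5  0.2] w 0.0004 q [ 0.72  0.33 -0.59  0.   -0.64 -2.37]
tot shift [-0.0439 -0.0016  0.0018] turn [0.0002 0.0003 0.0004] | n 1 per row [-0.0439 -0.0016  0.0018] [0.0002 0.0003 0.0004]
```

```bash
python3 -m inch '[[[-0.02,0,0,0,0,0,1],[-0.016,0,0,0,0,0,1],[-0.008,0,0,0,0,0,1],[0,0,0,0,0,0,1]]]'
for i in 1; do python3 -m inch '[[[-0.004,0,0,0,0,0,1],[0,0,0,0,0,0,1]]]'; done
python3 -m inch '[[[-0.004,0,-0.001,0,0,0,1],[0,0,0,0,0,0,1]]]'
python3 -m inch '[[[-0.004,0,-0.001,0,0,0,1],[0,0,0,0,0,0,1]]]'
python3 -m inch '[[[-0.004,0,-0.001,0,0,0,1],[0,0,0,0,0,0,1]]]'
python3 -m inch '[[[-0.004,0,-0.001,0,0,0,1],[0,0,0,0,0,0,1]]]'
```

```text
t: 53.55
eef_pos: [0.5067, 0.17, 0.0184]
ee_rot: [3.141, 0.001, 3.064]
force: [0.0, -0.2, -0.8]
width: 0.0
t: 53.75
eef_pos: [0.5077, 0.1696, 0.018]
ee_rot: [-3.142, 0.0, 3.065]
force: [-0.6, -0.7, 0.5]
width: 0.0003
t: 53.95
eef_pos: [0.5098, 0.1697, 0.0186]
ee_rot: [3.142, 0.0, 3.065]
force: [0.2, -0.7, -0.0]
width: 0.0004
t: 54.15
eef_pos: [0.5103, 0.1694, 0.0187]
ee_rot: [-3.141, -0.002, 3.064]
force: [-5.3, 2.9, 2.1]
width: 0.0007
t: 54.35
eef_pos: [0.5105, 0.1689, 0.0187]
ee_rot: [-3.14, -0.005, 3.064]
force: [-13.0, 6.7, 3.4]
width: 0.0008
t: 54.55
eef_pos: [0.5107, 0.1685, 0.0187]
ee_rot: [-3.139, -0.008, 3.063]
force: [-19.2, 9.0, 5.4]
width: 0.0005
```

The stop is rigid right from first contact (tool held at 0.5105 m while the force rises), so the tray is seated. Off to the button.

```bash
python3 -m inch '[[[0.01,0,0,0,0,0,1],[0.02,0,0,0,0,0,1],[0.03,0,0,0,0,0,1],[0,0,-0.06,0,0,0,1],[0,0,-0.08,0,0,0,1],[0,0,-0.08,0,0,0,1],[0,0,-0.04,0,0,0,1],[0,0,0,0,0,0,1]]]'
python3 - <<'E'
from h import *
st();go(.595,.3106,.149)
E
```

```text
t: 55.35
eef_pos: [0.4872, 0.1726, 0.1537]
ee_rot: [3.137, 0.006, 3.065]
force: [-0.8, -0.3, 0.3]
width: 0.0003
t 55.4 pos [0.4872 0.1726 0.1537] rpy [3.1372 0.0055 3.0653] F [-0.8 -0.3  0.3] w 0.0003 q [ 0.72  0.16 -0.44  0.   -0.96 -2.37]
tot shift [-0.1938  0.2916  0.0117] turn [0.0014 0.0018 0.    ] | n 4 per row [-0.0484  0.0729  0.0029] [0.0003 0.0004 0.    ]
```

```bash
python3 -m inch '[[[-0.0242,0.0365,0,0,0,0,1],[-0.0484,0.0729,0,0,0,0,1],[-0.0484,0.0729,0,0,0,0,1],[-0.0363,0.0547,0,0,0,0,1],[-0.0242,0.0365,0,0,0,0,1],[-0.0121,0.0182,0,0,0,0,1],[0,0,0,0,0,0,1],[0,0,0,0,0,0,1],[0,0,0,0,0,0,1]]]'
python3 - <<'E'
from h import *
st();go(.595,.3106,.066)
t=grab_frame('top');crop('top',150,130,350,290,4,'pics/g2.png',t)
E
```

```text
t: 56.25
eef_pos: [0.5927, 0.3086, 0.1502]
ee_rot: [-3.142, -0.0, 3.064]
force: [-0.8, -0.4, -0.1]
width: 0.0001
t 56.2 pos [0.5927 0.3086 0.1502] rpy [-3.1416e+00 -2.0000e-04  3.0645e+00] F [-0.8 -0.4 -0.1] w 0.0001 q [ 0.77  0.4  -0.1  -0.   -1.07 -2.42]
tot shift [-0.0043  0.0043  0.1683] turn [-0.     -0.0001  0.    ] | n 2 per row [-0.0022  0.0021  0.0842] [-0. -0.  0.]
```

View pics/g2.png

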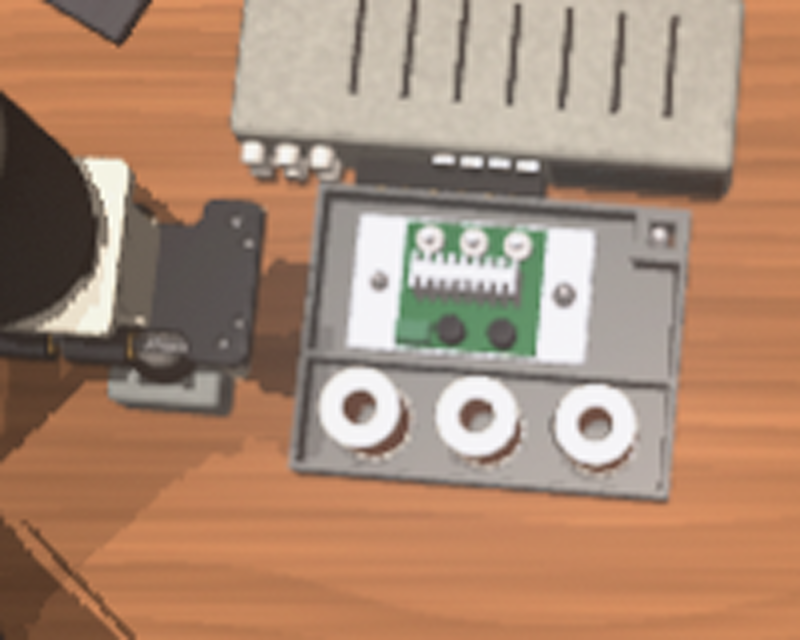

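The tray sits flush along the block and all contents are in place. Pressing the button.

```bash
python3 -m inch '[[[-0.0022,0.0021,0.05,0,0,0,1],[-0.0021,0.0021,0.06,0,0,0,1],[0,0,0.04,0,0,0,1],[0,0,0.018,0,0,0,1],[0,0,0,0,0,0,1],[0,0,0,0,0,0,1]]]'
python3 -m inch '[[[0,0,0.006,0,0,0,1],[0,0,0.006,0,0,0,1],[0,0,0.006,0,0,0,1],[0,0,0.006,0,0,0,1],[0,0,0,0,0,0,1]]]'
python3 -m inch '[[[0,0,0.003,0,0,0,1],[0,0,0.003,0,0,0,1],[0,0,0,0,0,0,1],[0,0,0,0,0,0,1]]]'
```

```text
t: 56.9
eef_pos: [0.5962, 0.3116, 0.0672]
ee_rot: [3.141, 0.001, 3.065]
force: [-0.1, 0.1, 0.4]
width: 0.0005
t: 57.4
eef_pos: [0.5964, 0.312, 0.0562]
ee_rot: [3.14, 0.002, 3.066]
force: [-3.2, -1.7, 13.5]
width: 0.0007
t: 57.8
eef_pos: [0.5966, 0.3121, 0.0558]
ee_rot: [3.14, 0.003, 3.066]
force: [-10.7, -2.8, 31.0]
width: 0.0005
```

```bash
python3 - <<'E'
from h import *
st();crop('scene',390,220,480,330,6,'pics/g3.png')
E
```

```text
t 57.8 pos [0.5966 0.3121 0.0558] rpy [3.1399 0.0033 3.0665] F [-10.7  -2.8  31. ] w 0.0005 q [ 0.77  0.49 -0.19  0.   -0.88 -2.42]
```

View pics/g3.png

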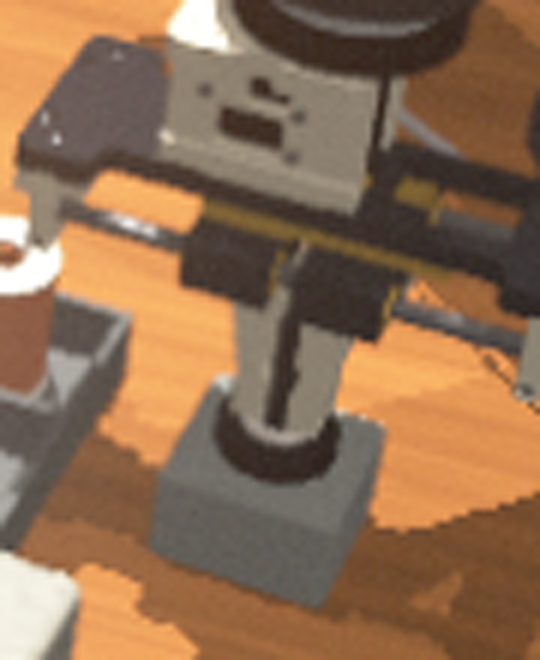

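The button stopped after about 2 mm with a hard force, which suggests a fingertip edge is on the collar. I'll lift, recentre and press again while logging force against height.

```bash
python3 -m inch '[[[0,0,-0.02,0,0,0,1],[0,0,-0.03,0,0,0,1],[0,0,0,0,0,0,1],[0,0,0,0,0,0,1]]]'
python3 - <<'E'
from h import *
st();go(.595,.3106,.062)
# re-measure button centre
t=cv2.imread('pics/top9.png');crop('top',165,190,225,245,10,'pics/g4.png',t)
s=cv2.imread('pics/scene9.png');crop('scene',405,270,465,325,10,'pics/g5.png',s)
E
```

```text
t: 58.25
eef_pos: [0.5956, 0.3114, 0.076]
ee_rot: [3.141, -0.0, 3.065]
force: [0.5, -0.5, -0.2]
width: 0.0004
t 58.2 pos [0.5956 0.3114 0.076 ] rpy [ 3.1413e+00 -2.0000e-04  3.0646e+00] F [ 0.5 -0.5 -0.2] w 0.0004 q [ 0.77  0.47 -0.17 -0.   -0.92 -2.42]
tot shift [ 0.001  -0.0016  0.028 ] turn [ 0.0001 -0.     -0.    ] | n 1 per row [ 0.001  -0.0016  0.028 ] [ 0.0001 -0.     -0.    ]
```

View pics/g4.png

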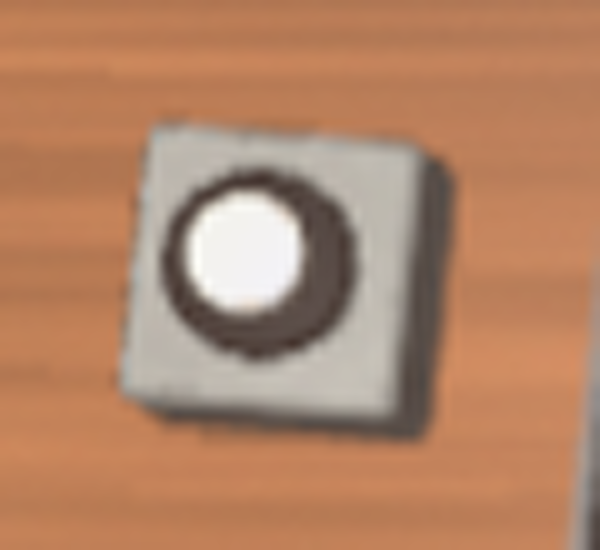

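View pics/g5.png

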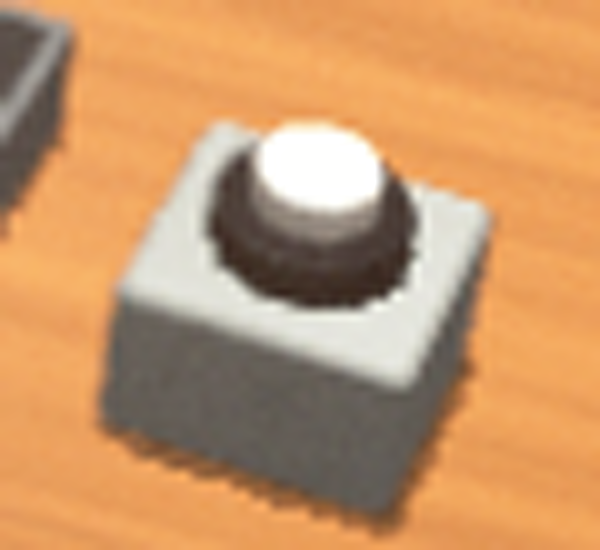

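```bash
python3 - <<'E'
from h import *
a=(244/10+165-.45,252/10+190-.45);b=(318/10+405-.45,166/10+270-.45)
print(tri(a,b),onz('top',*a,.058),onz('scene',*b,.058))
# collar height: top collar centre, scene collar centre
print('collar',tri((259/10+165-.45,262/10+190-.45),(314/10+405-.45,212/10+270-.45)))
E
python3 -m inch '[[[0.001,-0.0016,0.014,0,0,0,1],[0,0,0.012,0,0,0,1],[0,0,0,0,0,0,1],[0,0,0,0,0,0,1]]]'
python3 -m inch '[[[0,0,0.004,0,0,0,1],[0,0,0,0,0,0,1]]]'
python3 -m inch '[[[0,0,0.004,0,0,0,1],[0,0,0,0,0,0,1]]]'
python3 -m inch '[[[0,0,0.004,0,0,0,1],[0,0,0,0,0,0,1]]]'
python3 -m inch '[[[0,0,0.004,0,0,0,1],[0,0,0,0,0,0,1]]]'
```

```text
(array([0.59537002, 0.31111125, 0.06044455]), np.float64(0.0007017544681507249)) [0.59591658 0.31143532 0.058     ] [0.5921508  0.31104578 0.058     ]
collar (array([0.5953111 , 0.31150067, 0.04781394]), np.float64(0.0016316883458636256))
t: 58.65
eef_pos: [0.5946, 0.3102, 0.0622]
ee_rot: [-3.14, -0.001, 3.065]
force: [-0.4, -0.6, 1.0]
width: 0.0001
t: 58.85
eef_pos: [0.595, 0.3104, 0.0608]
ee_rot: [-3.141, -0.0, 3.065]
force: [-1.6, -0.9, 2.8]
width: 0.0004
t: 59.05
eef_pos: [0.5951, 0.3106, 0.059]
ee_rot: [-3.142, 0.0, 3.065]
force: [-1.4, -1.2, 3.2]
width: 0.0002
t: 59.25
eef_pos: [0.5952, 0.3106, 0.057]
ee_rot: [-3.142, 0.0, 3.065]
force: [-2.1, -2.0, 4.9]
width: 0.0005
t: 59.45
eef_pos: [0.5952, 0.3106, 0.0562]
ee_rot: [3.142, 0.001, 3.065]
force: [-3.2, -3.1, 11.2]
width: 0.0004
```

This force profile is the button's own: contact at about 62 mm, spring rising to 4.9 N, then a hard stop at 56 mm. That is the full 6 mm travel, so the first press was complete too, because the fingertips reach slightly lower than I assumed. Holding briefly, then retreating.

```bash
python3 -m inch '[[[0,0,0.003,0,0,0,1],[0,0,0,0,0,0,1],[0,0,0,0,0,0,1],[0,0,-0.02,0,0,0,1],[0,0,-0.05,0,0,0,1],[0,0,-0.08,0,0,0,1],[0,0,-0.08,0,0,0,1],[0,0,-0.08,0,0,0,1],[0.08,0,0,0,0,0,1],[0.08,0,0,0,0,0,1],[0.08,0,0,0,0,0,1],[0.08,0,0,0,0,0,1],[0,0,0,0,0,0,1],[0,0,0,0,0,0,1]]]'
python3 - <<'E'
from h import *
st();t=grab_frame('top');cv2.imwrite('pics/topA.png',t);cv2.imwrite('pics/sceneA.png',grab_frame('scene'))
E
```

```text
t: 60.85
eef_pos: [0.435, 0.3236, 0.2091]
ee_rot: [3.14, 0.001, 3.067]
force: [0.5, -0.5, 0.4]
width: 0.0004
t 60.9 pos [0.435  0.3236 0.2091] rpy [3.1401e+00 7.0000e-04 3.0667e+00] F [ 0.5 -0.5  0.4] w 0.0004 q [ 1.    0.15 -0.31 -0.   -1.11 -2.65]
```

View pics/topA.png

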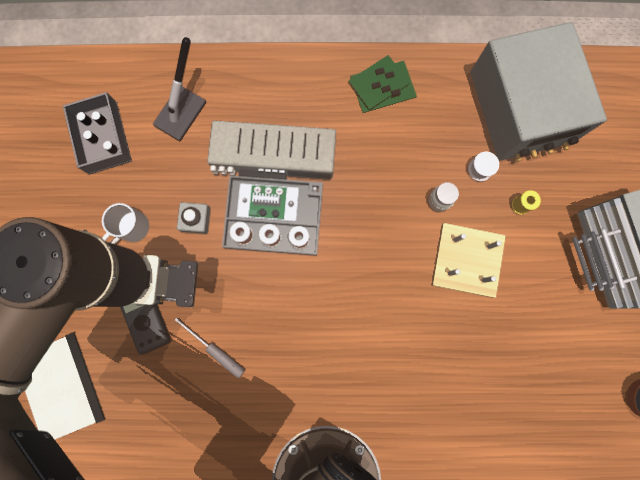

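View pics/sceneA.png

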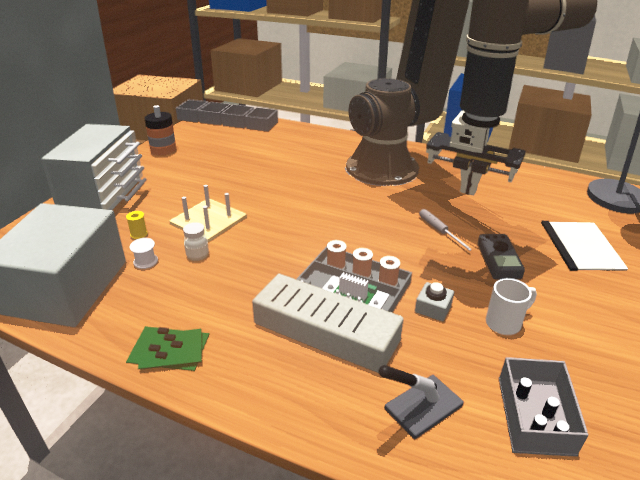

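The tray is docked at (273,215) with three coils upright and the board on its pins. The rack is empty, the other objects have not moved, and the arm is clear. Handing in.

```bash
python3 -c "
from station import *
print(job_done())"
```

```text
the job is handed in; nothing more can be done
None
```

The job is done and handed in at about 61 s. All three coils present stand upright in the bay and the board lies on its two pins. The tray was swung onto the contact block, and the start button was pressed only after that.

**What the last checks showed**
- **Tray seated:** a second push opposite the middle of the block met a rigid stop from first contact, up to about 20 N. In the images the tray's yaw was about -4.2° and the dock's -4.1 to -4.5°, the same within the measuring error. Edge measurements taken before that second push still left a possible gap of 1–2 mm, which is also within the error.
- **Button:** the second press started at about 62 mm, rose on the spring to about 5 N, and stopped hard at 56 mm. That is the full 6 mm of travel, but from 4 mm higher than the stated 58 mm. I first took the hard stop for a finger on the collar, so the button was pressed twice, both times after docking.
- **Contents and bench:** the final pictures show the coils upright, both pins up through the board's holes, the rack empty and the other things where they were.

**What did not go smoothly:** during the swing the wrist force rose to about 27 N because the arm dipped and pressed down on the tray wall. I backed off and continued slightly higher in smaller steps. The highest force I read was about 35 N, when pressing the tray against the block.

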